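Zero the wire counter and lay up bars for tacking

TASK

Get the welding bench ready for the next batch. Lift the yellow cover plate off the wire-feed counter and lay it aside, turn the reset knob inside back to its zero stop, and then seat the cover flat on its pins again; also lay every copper bar flat in the fixture, one to a nest, lengthwise, pushed home against both side dogs and the end dog. Leave the brush, the magnetic square and the spray can where they are, and let go of everything at the end.

Things in the scene. Friction and masses are not known exactly. Their poses are not given: they have to be found in the camera images.
- housing: wire-feed footage counter: grey open-topped housing, fixed, 110 (x) x 150 (y) x 52 mm high, origin centre of underside. Walls 8 mm thick at -x, +x, 20 mm at -y, +y; inner floor at z = 12 mm. Two steel pins, 8 mm diameter, stand 16 mm up from the rim at (0, +-64 mm), their upper 8 mm tapered to a 3 mm tip. The reset knob stands mid-floor on a white dial
- cover_seat (a point): centre of the housing's rim, 52 mm above the bench, axes as the housing's; the cover's origin lies here when it is seated
- cover: loose yellow cover plate, 110 (x) x 150 (y) x 6 mm, 0.28 kg, with 12 mm square holes for the pins at (0, +-64 mm); origin centre of underside. A black upright grip, 14 (x) x 60 (y) mm, stands on its middle, from z = 6 to 34 mm. It starts seated on the pins, hiding the knob; it fits either way round
- reset_knob (a joint): angle of the reset knob, rad: 0 at the zero stop (end of travel: its red pointer meets the small red stop pin and points along the housing's -x), growing clockwise seen from above, up to 2.8. Light friction (0.04 N m), stays where it is left; to zero it, turn it counter-clockwise seen from above
- knob_grip (a point): point on the knob's vertical axis, 36 mm above the bench, the height to grip; its axes turn with the knob. The black grip wing is 40 (x) x 12 (y) mm, faces from 26 to 46 mm above the bench, over a disc of 44 mm diameter; red pointer on its -x end. Room round the axis in the housing: +-47 mm in the housing's x, +-55 mm in y
- fixture: locating fixture, fixed: dark steel plate 140 (x) x 270 (y) x 10 mm, origin centre of underside, with four nests. Each has blue dogs 12 mm tall above the plate: two side dogs (14 x 12 mm, 35 mm either side of the nest point in x) on the bar's +y side and one end dog (12 x 18 mm) at its +x end. The -x and -y sides of each nest are open
- nest0 (a point): centre point of a bar that lies flat in this nest touching both side dogs and the end dog, 17.5 mm above the bench; axes as the fixture's, the bar's length along x. The end dog's face is at x = +50 mm, the side dogs' faces at y = +15 mm from here. Nests are 64 mm apart in y
- nest1 (a point): centre point of a bar that lies flat in this nest touching both side dogs and the end dog, 17.5 mm above the bench; axes as the fixture's, the bar's length along x. The end dog's face is at x = +50 mm, the side dogs' faces at y = +15 mm from here. Nests are 64 mm apart in y
- nest2 (a point): centre point of a bar that lies flat in this nest touching both side dogs and the end dog, 17.5 mm above the bench; axes as the fixture's, the bar's length along x. The end dog's face is at x = +50 mm, the side dogs' faces at y = +15 mm from here. Nests are 64 mm apart in y
- nest3 (a point): centre point of a bar that lies flat in this nest touching both side dogs and the end dog, 17.5 mm above the bench; axes as the fixture's, the bar's length along x. The end dog's face is at x = +50 mm, the side dogs' faces at y = +15 mm from here. Nests are 64 mm apart in y
- bar0: loose copper bar blank, 100 (x) x 30 (y) x 15 (z) mm, 0.38 kg; origin at the bar's centre, 7.5 mm above what it lies on; either way round is the same. Three or four bars are present, lying on the bench at the start
- bar1: loose copper bar blank, 100 (x) x 30 (y) x 15 (z) mm, 0.38 kg; origin at the bar's centre, 7.5 mm above what it lies on; either way round is the same. Three or four bars are present, lying on the bench at the start
- bar2: loose copper bar blank, 100 (x) x 30 (y) x 15 (z) mm, 0.38 kg; origin at the bar's centre, 7.5 mm above what it lies on; either way round is the same. Three or four bars are present, lying on the bench at the start
- bar3: loose copper bar blank, 100 (x) x 30 (y) x 15 (z) mm, 0.38 kg; origin at the bar's centre, 7.5 mm above what it lies on; either way round is the same. Three or four bars are present, lying on the bench at the start
- brush: bystander: scratch brush, 200 mm long, lying on the bench beyond the work; leave alone
- square: bystander: small red magnetic welding square, about 60 x 60 x 18 mm, lying on the bench beyond the work; leave alone
- spray: bystander: spray can standing on the bench beyond the work, 52 mm diameter, 120 mm tall, origin under its centre; leave alone
There are look-alikes about, which are no part of the job. What is shaped like the bar3 but blue, red or turquoise is not meant.

How it is judged:
By the outcome, as a careful person would: the job done as asked, in the order asked, and still so for the second after the job is handed in, with the robot touching nothing.
Of bar0, bar1, bar2, bar3 only 3 to 4 are there at a start; the rules pass over those that are not, and their reading is None.
At some moment in a run one of bar0, bar1, bar2, bar3 may be knocked a few centimetres aside while the robot is not near it.
Once in a run the grip may slacken for a moment while it holds something.
It also fails if it takes over 210 s, if anything falls off the work surface, if the arm or the gripper's body presses on something with over 40 N, if the wrist force passes 120 N, or if a joint passes its speed limit or range.

ROBOT

A 6-joint arm with a two-finger parallel gripper is mounted at the origin on the work surface. World frame = base frame: x ahead of the robot, y to its left, z up, the work surface at z = 0. Lengths are in m, angles in rad, forces in N, time in s.
With the tool pointing down it reaches from about 0.3 to 0.875 m from the base axis. Payload 6.4 kg.
Tool frame: the origin (TCP) lies on the centre line of the jaws, within the pads' length; the fingertips stand 14 mm ahead of it and the grasp point (between the pads) lies 5 mm behind it; z points along the fingers, y is the direction in which the jaws open and shut (so a half turn about z gives the same grasp; the last joint's range is limited). The gripper opens to 88 mm and grips with 3 to 60 N. Pads are 18 mm wide; open, the fingers measure 123 mm over their backs; the gripper's body (75 mm by 187 mm) begins 45 mm behind the grasp point.
Start: joints at [0.92, 0.181, 1.607, -0, 1.354, -0.206], TCP at [0.247, 0.519, 0.253] pointing down, gripper open.
Joint ranges: [-2.99, 2.99], [-0.89, 2.07], [0.3, 2.58], [-1.14, 4.28], [0, 2.63], [-3.12, 3.12]. Speed limits (rad/s): [2.57, 2.57, 3.01, 3.14, 3.14, 3.14].

INTERFACE

Orientations are given as a 3x3 rotation matrix whose columns are the frame's x, y, z axes.
In Python, from bench import manip gives the robot as it stands.
- The arm moves only by the tool move_arm, never from a script. Its argument "deltas" is a list of rows, each an object with "dp": the shift along the tool's x, y, z in mm, a list of three; "angular": the turn, a rotation vector about the tool's x, y, z in degrees, a list of three. A call has 1 to 8 rows; each row is the pose to reach, as a shift and turn from the pose commanded when the call began, along the tool's axes at that moment; what a row does not reach only later rows make up. A row lasts 1/8 s, in which the tool goes at most 62.5 mm and 10.7 degrees, less where a joint would pass 70% of its speed; a pose out of reach is approached as far as the arm can. A call with a gripper value outside its range is refused whole. "claw" is the opening, from 0 (shut) to 1 (fully open), set as the call begins (left out, the last holds). The fingers move at their own pace and stop on an object; "force" is the grip in N (left out, the last holds). Time passes only in rows, so rows that repeat a pose let the fingers close. It gives the time, the measured TCP pose, the force and the opening at its end, in the units of the state.
- manip.sense(): the state, without advancing time (a new reading comes with each control period).
- manip.capture(name): name is "scene" or "top"; returns the picture (480x640x3 uint8, blue, green, red); there is no depth.
- manip.camera_params(name): a dict with "mtx" (3x3 intrinsics, pixels), "R" (3x3) and "t" (3): a world point X has camera coordinates R X + t. Camera axes: x right, y down, z forward; pixel columns grow to the right and rows downward; lengths in m; the calibration is good to about 2 mm. A picture is of the moment at which its call begins. camera_params takes no time and is no camera call.
- manip.hand_in(): hands the job in, once; it reports no verdict.
The state is a dict: "t": time; "joint_positions": joint angles; "qvel": joint speeds; "effort": joint torques, N m; "tool_pos": TCP position; "tool_rot": TCP orientation; "ft_force": force on the tool from outside, world axes, zero at the start; "wrist_torque": the same for the moment, N m; "finger_gap": finger opening in m.
Only numpy, scipy, OpenCV 4.12 (cv2) and the standard library are available. Lean on these libraries where they do the work, as an engineer would, in place of code of your own. Each camera call takes 0.05 s, during which the arm holds its last target.

## Working session

There is one attempt and no reset: what is moved stays moved. The work goes in short steps, Python scripts to look and compute and a tool call to move; the robot and the scene stay as the last step left them, time stands still between calls to the robot, and variables do not carry over. Pictures are saved under pics/ and viewed, and the job is handed in when it is done.

Besides the shell and the picture viewer there is one more tool, called as name(argument=value, ...) on one line, values as JSON. move_arm: Moves the arm, as the interface text tells. Its arguments: {"type":"object","properties":{"deltas":{"type":"array"},"claw":{"type":"number"},"force":{"type":"number"}},"required":["deltas"]}

```bash
mkdir -p pics; ls; cat > h.py <<'E'
import numpy as np, cv2
from bench import manip
def snap(cam,name,crop=None,scale=1):
    im=manip.capture(cam); cv2.imwrite(f'pics/{name}_raw.png',im)
    if crop: 
        x0,y0,x1,y1=crop; im=im[y0:y1,x0:x1]
    if scale!=1: im=cv2.resize(im,None,fx=scale,fy=scale,interpolation=cv2.INTER_CUBIC)
    cv2.imwrite(f'pics/{name}.png',im); return im
def p2w(cam,uv,z):
    c=manip.camera_params(cam); K,R,t=map(np.array,(c['mtx'],c['R'],c['t']))
    d=R.T@np.linalg.inv(K)@np.array([uv[0],uv[1],1.]); o=-R.T@t
    return o+d*(z-o[2])/d[2]
def w2p(cam,X):
    c=manip.camera_params(cam); K,R,t=map(np.array,(c['mtx'],c['R'],c['t']))
    p=K@(R@np.array(X,float)+t); return p[:2]/p[2]
def go(pos,yaw=None):
    """print delta in tool axes: to pos, tool down with y axis at yaw deg in world"""
    s=manip.sense(); T=np.array(s['tool_rot']); d=T.T@(np.array(pos)-np.array(s['tool_pos']))*1000
    print('dp',d.round(1))
    if yaw is not None:
        y=np.array([np.cos(np.radians(yaw)),np.sin(np.radians(yaw)),0]); z=np.array([0,0,-1.])
        for sg in(1,-1):
            G=np.stack([np.cross(sg*y,z),sg*y,z],1)
            from scipy.spatial.transform import Rotation as Ro
            print('rot',np.degrees(Ro.from_matrix(T.T@G).as_rotvec()).round(1), 'j6',round(s['joint_positions'][5],2))
E
python3 - <<'E'
from h import *
snap('top','t0');snap('scene','s0')
s=manip.sense();print(s)
for c in('top','scene'):
    p=manip.camera_params(c);print(p['mtx'],-np.array(p['R']).T@np.array(p['t']),p['R'])
E
```

```text
pics
{'t': 0.1, 'joint_positions': array([ 9.19729100e-01,  1.81424171e-01,  1.60791037e+00, -1.47069193e-05,
        1.35376913e+00, -2.06279724e-01]), 'qvel': array([-8.57875030e-04, -1.09851303e-03, -7.93646890e-04,  3.63454324e-05,
        1.53040100e-03,  2.31193540e-03]), 'effort': array([-1.06934673e-03, -4.34820986e+01, -3.42699015e+01,  7.03207590e-02,
        3.40386748e-02, -3.26600639e-05]), 'tool_pos': array([0.24709979, 0.51869581, 0.251923  ]), 'tool_rot': array([[-9.02703349e-01,  4.30262530e-01, -9.04309314e-04],
       [ 4.30263379e-01,  9.02702586e-01, -1.21062750e-03],
       [ 2.95434705e-04, -1.48192868e-03, -9.99998858e-01]]), 'ft_force': array([ 0.82956853, -0.38930415, -0.07393083]), 'wrist_torque': array([0.02455975, 0.01375519, 0.00851901]), 'finger_gap': 0.08817604327025358}
[[459.098574     0.         322.84488925]
 [  0.         459.098574   240.16277119]
 [  0.           0.           1.        ]] [ 0.51844763 -0.01363009  1.0284589 ] [[ 0.00330754 -0.999993   -0.00174788]
 [-0.99668966 -0.00315461 -0.08123902]
 [ 0.08123293  0.0020108  -0.99669312]]
[[508.69775343   0.         318.28543053]
 [  0.         508.69775343 234.27165961]
 [  0.           0.           1.        ]] [1.32652363 0.16490315 0.65058206] [[-0.21706385  0.97595847 -0.01970648]
 [ 0.59602887  0.1165216  -0.79446353]
 [-0.77306719 -0.18419494 -0.60699205]]
```

View pics/t0.png

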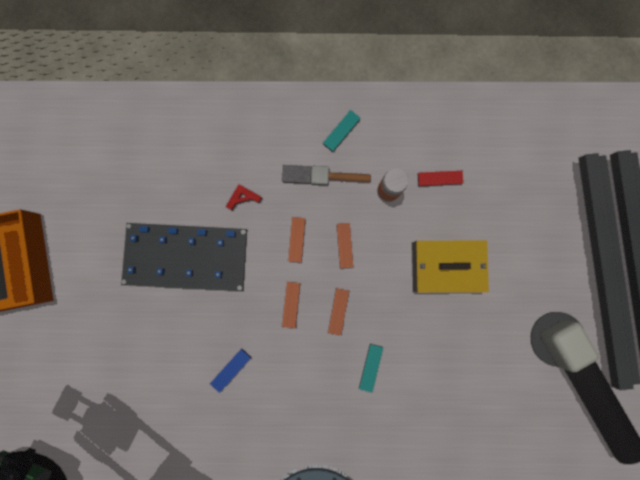

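View pics/s0.png

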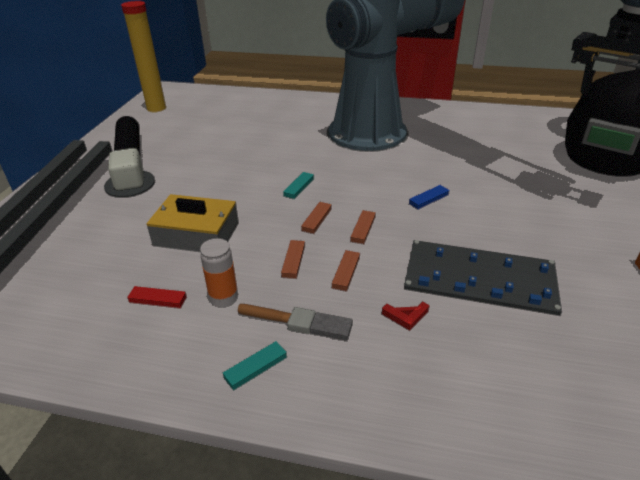

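```bash
python3 - <<'E'
from h import *
im=cv2.imread('pics/t0_raw.png')
cv2.imwrite('pics/t0a.png',cv2.resize(im[205:350,270:370],None,fx=4,fy=4,interpolation=cv2.INTER_CUBIC))
cv2.imwrite('pics/t0b.png',cv2.resize(im[215:300,115:255],None,fx=5.5,fy=5.5,interpolation=cv2.INTER_CUBIC))
cv2.imwrite('pics/t0c.png',cv2.resize(im[230:305,405:500],None,fx=6,fy=6,interpolation=cv2.INTER_CUBIC))
hsv=cv2.cvtColor(im,cv2.COLOR_BGR2HSV)
print(hsv[240,297],hsv[305,291],hsv[370,230],hsv[178,440],hsv[265,430])
def rects(m,z,tag,amin=100):
    n,l,st,ce=cv2.connectedComponentsWithStats(m.astype(np.uint8))
    for i in range(1,n):
        if st[i,4]<amin: continue
        pts=np.argwhere(l==i)[:,::-1].astype(np.float32)
        W=np.array([p2w('top',p,z)[:2] for p in pts])
        r=cv2.minAreaRect((W*1000).astype(np.float32))
        c=W.mean(0); ev,V=np.linalg.eigh(np.cov(W.T)); a=np.degrees(np.arctan2(V[1,1],V[0,1]))%180
        print(tag,ce[i].round(1),st[i,4],'mean',(c*1000).round(1),'ang',a.round(1),'rect',np.round(r[0],1),np.round(r[1],1),round(r[2],1))
rects((hsv[...,0]<14)&(hsv[...,1]>120)&(hsv[...,2]>120),.015,'bar')
rects((hsv[...,0]>18)&(hsv[...,0]<32)&(hsv[...,1]>150)&(hsv[...,2]>80),.058,'cover')
E
```

```text
[  9 143 146] [  9 145 144] [111 163 127] [  1 181 138] [ 23 201 146]
bar [440.6 177.3] 514 mean [ 743.1 -274.8] ang 93.0 rect [ 743.2 -274.7] [27.  96.6] 3.1
bar [241.5 195.5] 284 mean [700.5 170.4] ang 105.9 rect [687.9 167.4] [55.8 57.1] 60.3
bar [296.4 239.4] 518 mean [602.6  46.9] ang 175.3 rect [602.8  47. ] [26.5 96. ] 85.2
bar [344.5 245.2] 507 mean [590.  -59.5] ang 4.5 rect [590.1 -59.6] [96.1 25.9] 4.5
bar [290.7 304.7] 532 mean [459.2  58.3] ang 174.2 rect [459.4  58.3] [26.6 95.7] 84.4
bar [338.2 311.4] 525 mean [444.9 -45.6] ang 169.6 rect [444.9 -45.7] [26.2 95.5] 79.6Traceback (most recent call last):
  File "<stdin>", line 18, in <module>
  File "<stdin>", line 13, in rects
  File "h.py", line 10, in p2w
    c=manip.camera_params(cam); K,R,t=map(np.array,(c['mtx'],c['R'],c['t']))
ValueError: time passes only in moves, steps and waits
```

View pics/t0a.png

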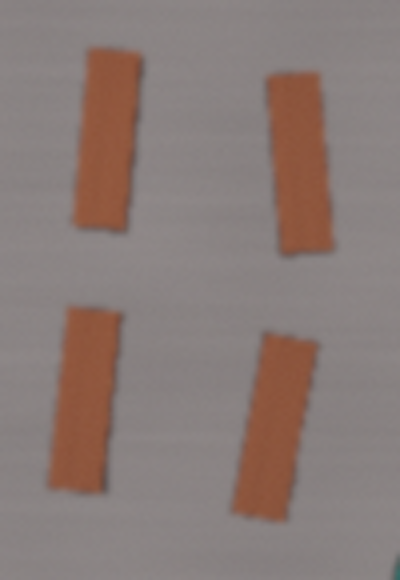

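View pics/t0b.png

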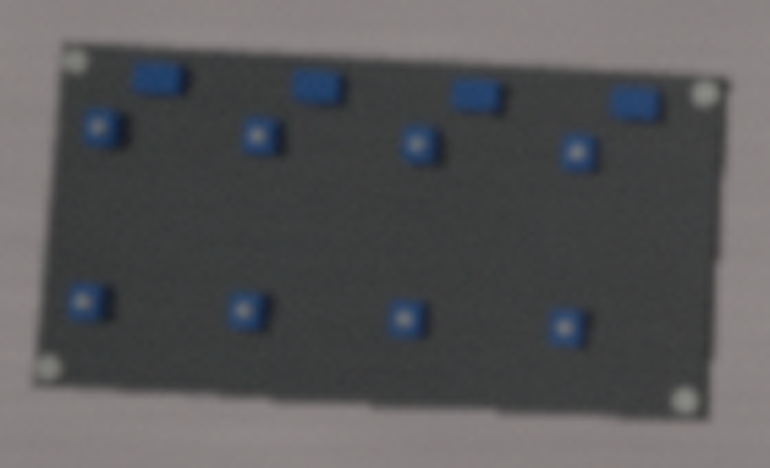

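View pics/t0c.png

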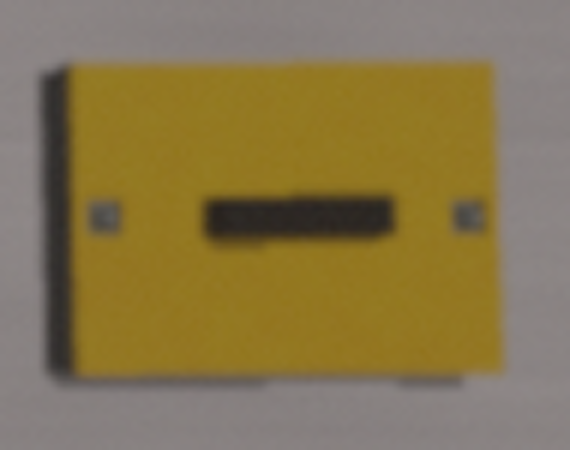

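```bash
python3 - <<'E'
s=open('h.py').read()
s=s.replace("def snap","""CP={}
import pickle,os
if os.path.exists('cp.pkl'): CP=pickle.load(open('cp.pkl','rb'))
else:
    for c in ('top','scene'):
        q=manip.camera_params(c); CP[c]={k:np.array(q[k]) for k in('mtx','R','t')}
    pickle.dump(CP,open('cp.pkl','wb'))
def snap""",1).replace("manip.camera_params(cam)","CP[cam]")
s+='''
def rects(m,z,tag,amin=100,cam='top'):
    n,l,st,ce=cv2.connectedComponentsWithStats(m.astype(np.uint8))
    for i in range(1,n):
        if st[i,4]<amin: continue
        pts=np.argwhere(l==i)[:,::-1].astype(np.float32)
        W=np.array([p2w(cam,p,z)[:2] for p in pts])
        r=cv2.minAreaRect((W*1000).astype(np.float32))
        c=W.mean(0); ev,V=np.linalg.eigh(np.cov(W.T)); a=np.degrees(np.arctan2(V[1,1],V[0,1]))%180
        print(tag,ce[i].round(1),st[i,4],'mean',(c*1000).round(1),'ang',a.round(1),'rect',np.round(r[0],1),np.round(r[1],1),round(r[2],1))
def masks(im):
    hsv=cv2.cvtColor(im,cv2.COLOR_BGR2HSV); h,s,v=hsv[...,0],hsv[...,1],hsv[...,2]
    return dict(bar=(h>4)&(h<14)&(s>110)&(v>100), cover=(h>18)&(h<32)&(s>150)&(v>80))
'''
open('h.py','w').write(s)
E
python3 - <<'E'
from h import *
im=cv2.imread('pics/t0_raw.png')
M=masks(im); rects(M['cover'],.058,'cover')
g=im[215:300,115:255]
# white dots refine: centroid of low-sat bright around given crop px
f=5.5
sd=[(98,128),(258,136),(418,145),(577,152),(84,301),(243,311),(404,319),(564,327)]
sc=[(75,62),(705,94),(49,368),(685,400)]
gray=im.min(axis=2).astype(float)
def ref(p,r=3):
    u,v=p[0]/f+115-.41,p[1]/f+215-.41
    for _ in range(4):
        iu,iv=int(round(u)),int(round(v))
        w=gray[iv-r:iv+r+1,iu-r:iu+r+1]; w=np.clip(w-np.percentile(w,60),0,None)
        yy,xx=np.mgrid[iv-r:iv+r+1,iu-r:iu+r+1]; u,v=(w*xx).sum()/w.sum(),(w*yy).sum()/w.sum()
    return u,v
from scipy.optimize import least_squares
D=[p2w('top',ref(p,2),.022)[:2] for p in sd]; S=[p2w('top',ref(p),.0105)[:2] for p in sc]
T=np.array([(35,21+64*(1.5-k)) for k in range(4)]+[(-35,21+64*(1.5-k)) for k in range(4)])/1000
def fit(A,B):
    A=np.array(A);B=np.array(B);a=A-A.mean(0);b=B-B.mean(0)
    th=np.arctan2((a[:,0]*b[:,1]-a[:,1]*b[:,0]).sum(),(a*b).sum());R=np.array([[np.cos(th),-np.sin(th)],[np.sin(th),np.cos(th)]])
    t=B.mean(0)-R@A.mean(0);print(np.degrees(th),t,'\n',(1000*(A@R.T+t-B)).round(1));return R,t
R,t=fit(T,D)
for k in range(4): print('nest',k,R@[0,64*(1.5-k)/1000]+t)
S=np.array(S);print(S, S.mean(0), np.linalg.norm(S[0]-S[1]),np.linalg.norm(S[0]-S[2]),np.degrees(np.arctan2(*(S[0]-S[1])[::-1])))
F=np.array([(61,126),(61,-126),(-61,126),(-61,-126)])/1e3
print(fit(F,S))
hsv=cv2.cvtColor(im,cv2.COLOR_BGR2HSV);b=(hsv[...,0]>100)&(hsv[...,0]<120)&(hsv[...,1]>140);b[:,260:]=0;b[310:]=0
rects(b,.022,'dog',10)
# pins/cover holes
E
```

```text
cover [451.5 266.1] 3340 mean [ 543.7 -283.2] ang 90.0 rect [ 543.9 -283.3] [105.4 149.2] 0.2
-2.857953770123624 [0.56412128 0.29285614] 
 [[-0.1 -0.3]
 [ 0.  -0.2]
 [ 0.2 -0.2]
 [-0.   0.2]
 [-0.2 -0.2]
 [ 0.   0.1]
 [ 0.1  0.3]
 [ 0.1  0.3]]
nest 0 [0.56890784 0.38873674]
nest 1 [0.5657168  0.32481634]
nest 2 [0.56252576 0.26089594]
nest 3 [0.55933472 0.19697554]
[[0.63394422 0.44061962]
 [0.6217187  0.16654287]
 [0.51380751 0.44524816]
 [0.49614713 0.17293656]] [0.56640439 0.3063368 ] 0.2743492837696182 0.12022583741066628 87.44594701996493
-3.030309364068864 [0.56640439 0.3063368 ] 
 [[  0.  -11.7]
 [ -1.1  10.7]
 [ -1.7  -9.9]
 [  2.7  10.8]]
(array([[ 0.99860171,  0.05286422],
       [-0.05286422,  0.99860171]]), array([0.56640439, 0.3063368 ]))
dog [143.5 229. ] 38 mean [623.9 384. ] ang 82.1 rect [623.9 384. ] [ 8.9 15.7] 0.2
dog [172.4 230.5] 36 mean [620.8 320.2] ang 80.5 rect [620.5 320.2] [16.9  9.8] 80.7
dog [201.5 231.9] 36 mean [617.9 255.9] ang 83.0 rect [617.7 255.9] [ 8.9 15.6] 0.2
dog [230.1 233.4] 27 mean [614.7 192.7] ang 85.9 rect [614.6 193. ] [ 6.6 13.3] 0.2
dog [134.4 238.5] 14 mean [602.8 403.4] ang 136.7 rect [602.2 404.1] [ 7.6 12.1] 54.7
dog [163.5 239.9] 11 mean [599.9 339. ] ang 151.1 rect [599.7 339.3] [ 4.6 12.7] 60.5
dog [161.4 271.5] 11 mean [530.6 341.6] ang 173.9 rect [530.6 341.6] [ 4.3 11.1] 77.7
```

```bash
python3 - <<'E'
from h import *
q=lambda u,v:(u/6+405-.42,v/6+230-.42)
for n,p,z in [('TL',(70,63),.058),('TR',(495,63),.058),('BL',(77,376),.058),('BR',(503,376),.058),('p1',(105,217),.058),('p2',(468,217),.058),('g1',(205,217),.086),('g2',(393,216),.086)]:
    print(n,(p2w('top',q(*p),z)*1000).round(1))
im=cv2.imread('pics/t0_raw.png'); M=masks(im)['cover']
rects(M,.058,'c')
# edge fits
def edge(axis,lo,hi,first):
    pts=[]
    for k in range(lo,hi):
        line=M[:,k] if axis=='u' else M[k,:]
        w=np.flatnonzero(line); e=w[0]-.5 if first else w[-1]+.5
        p=(k,e) if axis=='u' else (e,k); pts.append(p2w('top',p,.058)[:2]*1000)
    pts=np.array(pts);c=np.median(pts,0);a=cv2.fitLine(pts.astype(np.float32),cv2.DIST_HUBER,0,.01,.01).ravel()
    print(axis,first,a.round(3),np.degrees(np.arctan2(a[1],a[0])).round(2))
edge('u',420,484,True);edge('u',420,484,False);edge('v',245,288,True);edge('v',245,288,False)
s=cv2.imread('pics/s0_raw.png');cv2.imwrite('pics/s0c.png',cv2.resize(s[185:255,140:245],None,fx=6,fy=6,interpolation=cv2.INTER_CUBIC))
E
```

```text
TL [ 598.3 -209.7   58. ]
TR [ 598.8 -359.8   58. ]
BL [ 488.4 -210.7   58. ]
BR [ 488.9 -359.7   58. ]
p1 [ 544.  -221.3   58. ]
p2 [ 544.4 -348.9   58. ]
g1 [ 543.4 -249.4   86. ]
g2 [ 544.  -313.6   86. ]
c [451.5 266.1] 3340 mean [ 543.7 -283.2] ang 90.0 rect [ 543.9 -283.3] [105.4 149.2] 0.2
u True [ 3.00000e-03 -1.00000e+00  5.97625e+02 -2.64252e+02] -89.82
u False [ 3.00000e-03 -1.00000e+00  4.90171e+02 -2.74101e+02] -89.81
v True [ 1.00000e+00 -1.30000e-02  5.35273e+02 -2.09395e+02] -0.76
v False [ 1.00000e+00  8.00000e-03  5.50525e+02 -3.57940e+02] 0.43
```

View pics/s0c.png

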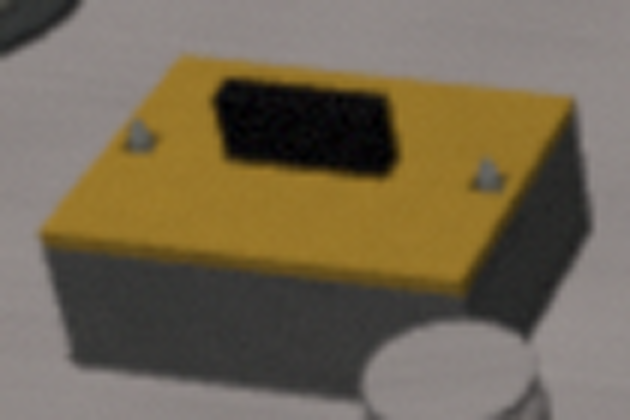

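```bash
python3 -c "
from h import *
go([.544,-.2845,.16],0); go([.544,-.2845,.25],0)"
```

```text
dp [-613.6 -597.2   92.6]
rot [-0.1  0.  64.5] j6 -0.21
rot [-0.000e+00 -1.000e-01 -1.155e+02] j6 -0.21
dp [-613.6 -597.3    2.6]
rot [-0.1  0.  64.5] j6 -0.21
rot [-0.000e+00 -1.000e-01 -1.155e+02] j6 -0.21
```

move_arm(deltas=[{"dp":[-44,-43,0],"angular":[0,0,5]},{"dp":[-88,-86,0],"angular":[0,0,10]},{"dp":[-132,-128,0],"angular":[0,0,15]},{"dp":[-176,-171,0],"angular":[0,0,20]},{"dp":[-220,-214,0],"angular":[0,0,25]},{"dp":[-264,-257,0],"angular":[0,0,30]},{"dp":[-308,-300,0],"angular":[0,0,35]},{"dp":[-352,-343,0],"angular":[0,0,40]}], claw=0.6)

```text
t: 1.1
tool_pos: [0.4177, 0.056, 0.2527]
tool_rot: [[-0.412, 0.911, 0.0], [0.911, 0.412, 0.0], [-0.0, 0.0, -1.0]]
ft_force: [-0.1, 0.3, 0.8]
finger_gap: 0.0532
```

```bash
python3 -c "
from h import *
go([.544,-.2845,.12],0)"
```

```text
dp [-362.3  -25.4  132.7]
rot [ 0.  -0.  24.3] j6 -0.57
rot [   0.     0.  -155.7] j6 -0.57
```

move_arm(deltas=[{"dp":[-60,-4,10],"angular":[0,0,5]},{"dp":[-120,-8,30],"angular":[0,0,10]},{"dp":[-178,-12,50],"angular":[0,0,15]},{"dp":[-236,-16,70],"angular":[0,0,20]},{"dp":[-294,-20,90],"angular":[0,0,24.3]},{"dp":[-345,-24,115],"angular":[0,0,24.3]},{"dp":[-363,-25,132],"angular":[0,0,24.3]},{"dp":[-363,-25,132],"angular":[0,0,24.3]}])

```text
t: 2.1
tool_pos: [0.5442, -0.283, 0.1184]
tool_rot: [[-0.002, 1.0, -0.003], [1.0, 0.002, 0.003], [0.003, -0.003, -1.0]]
ft_force: [-0.6, 0.7, 0.3]
finger_gap: 0.0528
```

```bash
python3 -c "
from h import *
go([.544,-.2845,.0755],0.2)
snap('scene','s1',(110,150,270,270),4)"
```

```text
dp [-1.6 -0.1 42.9]
rot [-0.2 -0.1 -0.1] j6 -0.67
rot [ -0.2   0.3 179.9] j6 -0.67
```

View pics/s1.png

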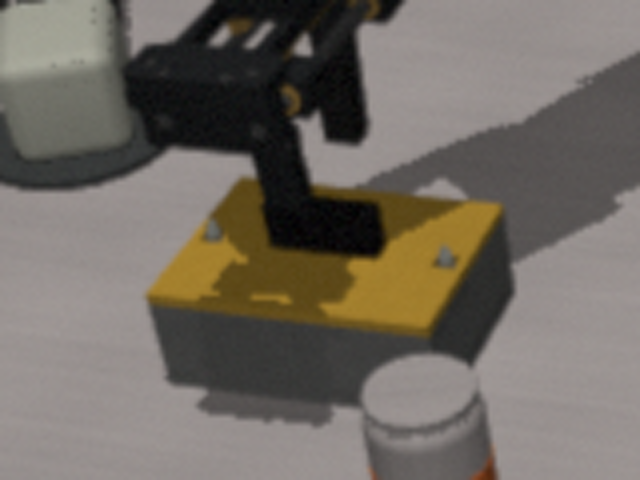

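The jaws straddle the grip (crop (320,225)). Lower and close.

move_arm(deltas=[{"dp":[-1,0,15],"angular":[0,0,0]},{"dp":[-1,0,30],"angular":[0,0,0]},{"dp":[-1,0,40],"angular":[0,0,0]},{"dp":[-1,0,43],"angular":[0,0,0]},{"dp":[-1,0,43],"angular":[0,0,0]}])

```text
t: 2.78
tool_pos: [0.5454, -0.2835, 0.0776]
tool_rot: [[-0.004, 1.0, -0.0], [1.0, 0.004, 0.0], [0.0, -0.0, -1.0]]
ft_force: [-1.2, -0.2, 1.2]
finger_gap: 0.0525
```

move_arm(deltas=[{"dp":[0,0,0],"angular":[0,0,0]},{"dp":[0,0,0],"angular":[0,0,0]},{"dp":[0,0,0],"angular":[0,0,0]},{"dp":[0,0,0],"angular":[0,0,0]}], claw=0, force=40)

```text
t: 3.28
tool_pos: [0.5455, -0.2837, 0.0779]
tool_rot: [[-0.004, 1.0, 0.0], [1.0, 0.004, -0.0], [-0.0, 0.0, -1.0]]
ft_force: [-1.0, 0.7, -0.6]
finger_gap: 0.0151
```

move_arm(deltas=[{"dp":[0,0,-5],"angular":[0,0,0]},{"dp":[0,0,-15],"angular":[0,0,0]},{"dp":[0,0,-30],"angular":[0,0,0]},{"dp":[0,0,-50],"angular":[0,0,0]},{"dp":[0,0,-60],"angular":[0,0,0]},{"dp":[0,0,-60],"angular":[0,0,0]}])

```text
t: 4.03
tool_pos: [0.5462, -0.2842, 0.1394]
tool_rot: [[-0.004, 1.0, 0.002], [1.0, 0.004, -0.002], [-0.002, 0.002, -1.0]]
ft_force: [0.2, -0.2, -2.3]
finger_gap: 0.0137
```

```bash
python3 -c "
from h import *
go([.39,-.285,.0205+.025],0)
snap('scene','s2',(110,130,270,250),4)
snap('top','t2')"
```

```text
dp [-1.000e-01 -1.564e+02  9.350e+01]
rot [0.1 0.1 0.2] j6 -0.68
rot [  -0.2    0.2 -179.8] j6 -0.68
```

View pics/s2.png

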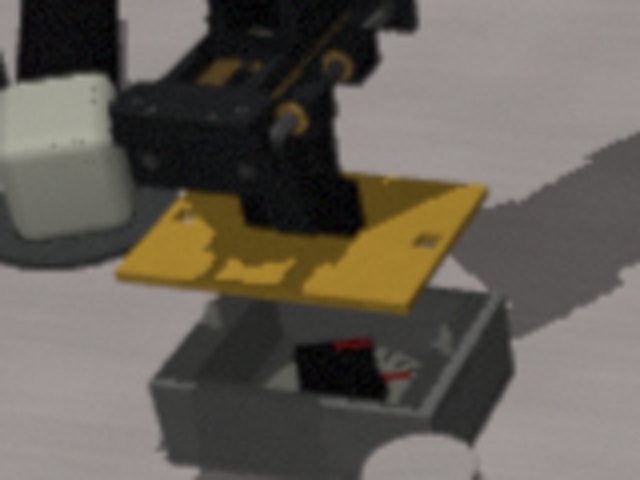

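View pics/t2.png

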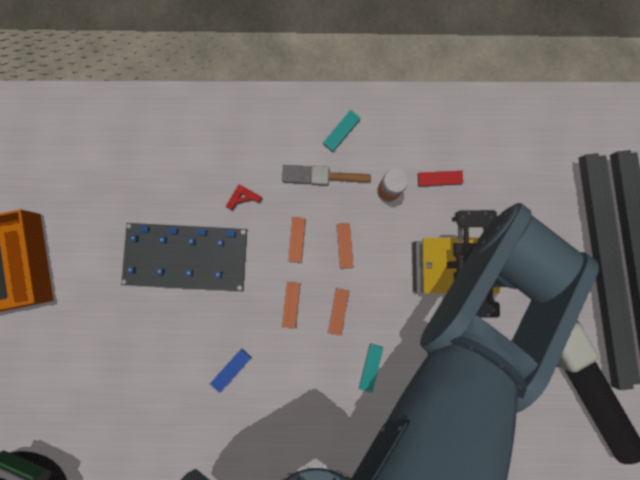

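The cover is held and the housing is open: black wing with red pointer in it (scene crop (340,370)). Laying it aside on the near side.

move_arm(deltas=[{"dp":[0,-25,0],"angular":[0,0,0]},{"dp":[0,-65,0],"angular":[0,0,0]},{"dp":[0,-105,0],"angular":[0,0,0]},{"dp":[0,-140,15],"angular":[0,0,0]},{"dp":[0,-156,45],"angular":[0,0,0]},{"dp":[0,-156,75],"angular":[0,0,0]},{"dp":[0,-156,97],"angular":[0,0,0]},{"dp":[0,-156,105],"angular":[0,0,0]}])

```text
t: 5.12
tool_pos: [0.3884, -0.2831, 0.031]
tool_rot: [[-0.004, 1.0, -0.002], [1.0, 0.004, 0.003], [0.003, -0.002, -1.0]]
ft_force: [-0.5, -0.4, -2.2]
finger_gap: 0.0138
```

```bash
python3 -c "
from h import *
go([.39,-.285,.026],0)
print(manip.sense()['ft_force'],manip.sense()['finger_gap'])
snap('scene','s3',(60,90,300,270),3)"
```

```text
dp [-1.9  1.6  5. ]
rot [-0.1 -0.2  0.2] j6 -0.88
rot [   0.2   -0.2 -179.8] j6 -0.88
[-0.52093988 -0.43564048 -2.18768643] 0.013763816419705867
```

View pics/s3.png

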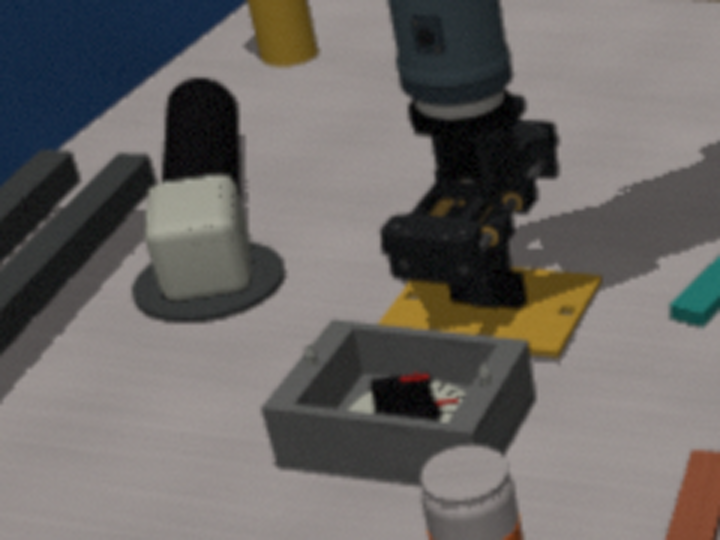

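move_arm(deltas=[{"dp":[0,0,2],"angular":[0,0,0]},{"dp":[0,0,4],"angular":[0,0,0]},{"dp":[0,0,5],"angular":[0,0,0]},{"dp":[0,0,5],"angular":[0,0,0]}])

```text
t: 5.68
tool_pos: [0.3896, -0.2844, 0.028]
tool_rot: [[-0.004, 1.0, 0.0], [1.0, 0.004, -0.0], [-0.0, 0.0, -1.0]]
ft_force: [0.5, -0.6, -2.7]
finger_gap: 0.014
```

move_arm(deltas=[{"dp":[0,0,2],"angular":[0,0,0]},{"dp":[0,0,2],"angular":[0,0,0]}])

```text
t: 5.92
tool_pos: [0.3896, -0.2845, 0.0259]
tool_rot: [[-0.004, 1.0, 0.0], [1.0, 0.004, -0.0], [-0.0, 0.0, -1.0]]
ft_force: [1.0, 0.2, -2.2]
finger_gap: 0.0135
```

move_arm(deltas=[{"dp":[0,0,1],"angular":[0,0,0]},{"dp":[0,0,1],"angular":[0,0,0]}])

```text
t: 6.18
tool_pos: [0.3897, -0.2845, 0.0258]
tool_rot: [[-0.004, 1.0, -0.0], [1.0, 0.004, -0.0], [-0.0, -0.0, -1.0]]
ft_force: [-3.6, 3.0, 12.0]
finger_gap: 0.0139
```

move_arm(deltas=[{"dp":[0,0,0],"angular":[0,0,0]},{"dp":[0,0,0],"angular":[0,0,0]},{"dp":[0,0,0],"angular":[0,0,0]},{"dp":[0,0,-30],"angular":[0,0,0]},{"dp":[0,0,-70],"angular":[0,0,0]},{"dp":[0,0,-125],"angular":[0,0,0]},{"dp":[-10,-40,-150],"angular":[0,0,0]},{"dp":[140,-40,-170],"angular":[0,0,0]}], claw=0.5)

```text
t: 7.18
tool_pos: [0.3481, -0.2374, 0.1855]
tool_rot: [[0.006, 1.0, 0.003], [1.0, -0.006, -0.005], [-0.005, 0.003, -1.0]]
ft_force: [0.9, 1.5, 0.5]
finger_gap: 0.044
```

move_arm(deltas=[{"dp":[62,0,-20],"angular":[0,0,0]},{"dp":[120,0,-40],"angular":[0,0,0]},{"dp":[150,0,-40],"angular":[0,0,0]}])

```text
t: 7.55
tool_pos: [0.349, -0.0807, 0.2244]
tool_rot: [[-0.005, 1.0, 0.003], [1.0, 0.005, -0.001], [-0.001, 0.003, -1.0]]
ft_force: [-0.7, -0.4, 0.4]
finger_gap: 0.0439
```

```bash
python3 -c "
from h import *
snap('top','t4'); im=cv2.imread('pics/t4_raw.png')
cv2.imwrite('pics/t4a.png',cv2.resize(im[230:310,405:505],None,fx=7,fy=7,interpolation=cv2.INTER_CUBIC))
snap('scene','s4',(140,170,245,260),6)"
```

```text
(no output)
```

View pics/t4.png

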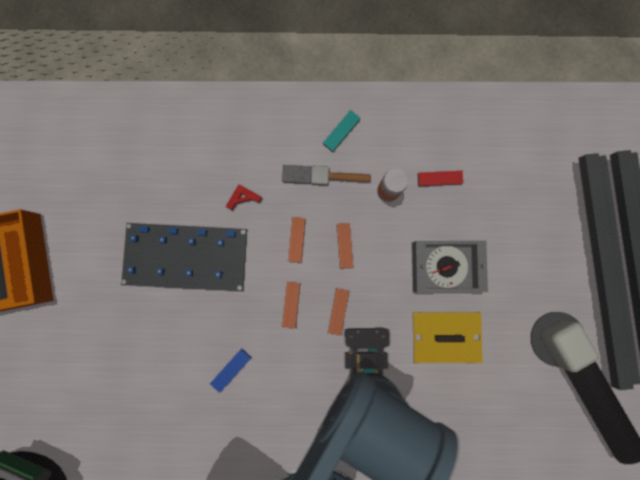

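View pics/t4a.png

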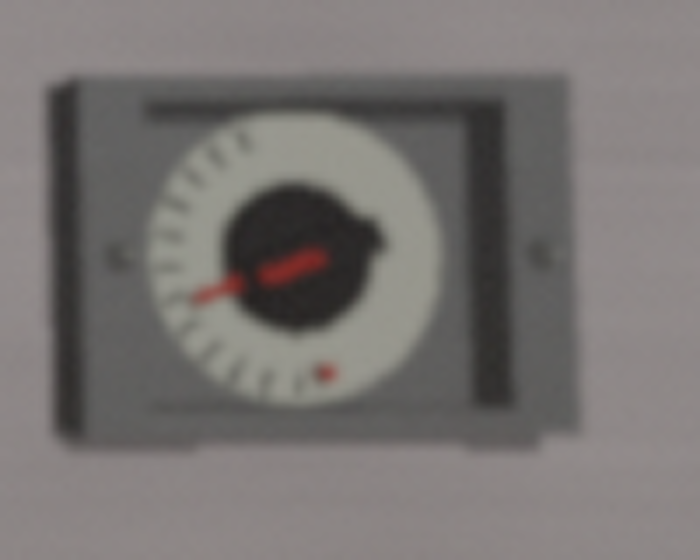

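View pics/s4.png

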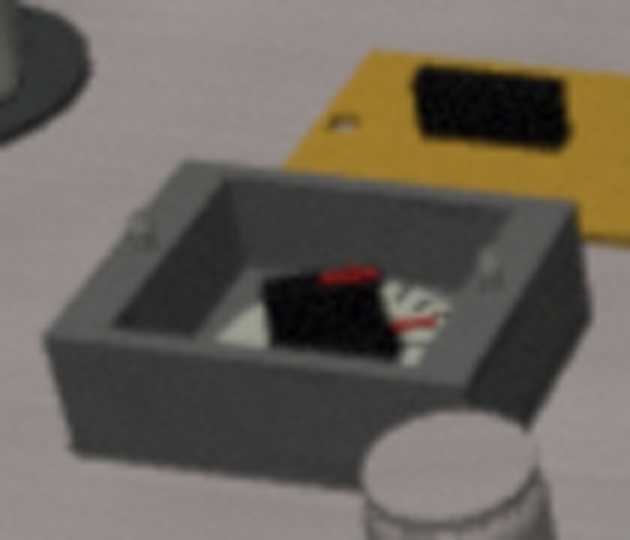

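```bash
python3 - <<'E'
from h import *
q=lambda u,v:(u/7+405-.43,v/7+230-.43)
C=[p2w('top',q(*p),.052)*1000 for p in [(80,77),(568,77),(87,436),(579,433)]]
print(np.round(C,1),np.mean(C,0))
for n,p,z in [('pin1',(118,257),.065),('pin2',(543,255),.065),('dialL',(147,258),.0125),('dialR',(442,258),.0125),('dialT',(295,110),.0125),('dialB',(297,406),.0125),('discL',(222,256),.026),('discR',(371,256),.026),('a',(190,298),.026),('b',(245,283),.026),('c',(260,275),.046),('d',(328,258),.046),('wingend',(378,242),.046),('stop',(327,372),.02)]:
    print(n,(p2w('top',q(*p),z)*1000).round(1))
im=cv2.imread('pics/t4_raw.png');rects(masks(im)['cover'],.006,'c')
hsv=cv2.cvtColor(im,cv2.COLOR_BGR2HSV); r=(hsv[...,1]>90)&((hsv[...,0]<8)|(hsv[...,0]>172)); r[:,:405]=0;r[:230]=0;r[310:]=0;r[:,500:]=0
rects(r,.046,'red',4)
go([.544,-.2845,.12],15)
E
```

```text
[[ 597.8 -210.4   52. ]
 [ 598.3 -359.    52. ]
 [ 489.  -211.    52. ]
 [ 490.4 -359.5   52. ]] [ 543.87745001 -284.98172113   52.        ]
pin1 [ 542.7 -218.4   65. ]
pin2 [ 543.7 -345.5   65. ]
dialL [ 543.8 -238.7   12.5]
dialR [ 544.1 -331.8   12.5]
dialT [ 590.7 -286.3   12.5]
dialB [ 497.4 -285.2   12.5]
discL [ 544.1 -259.1   26. ]
discR [ 544.3 -305.4   26. ]
a [ 531.  -248.9   26. ]
b [ 535.7 -266.1   26. ]
c [ 537.9 -265.7   46. ]
d [ 543.1 -286.5   46. ]
wingend [ 548.  -301.8   46. ]
stop [ 508.2 -292.7   20. ]
c [447. 337.] 3000 mean [ 389.4 -284.8] ang 90.7 rect [ 389.5 -285.2] [104. 147.] 0.2
red [446.4 267.7] 41 mean [ 540.3 -275.7] ang 109.3 rect [ 540.  -275.2] [ 8.3 22.3] 21.8
red [436.7 270.5] 14 mean [ 534.3 -254.9] ang 111.3 rect [ 534.5 -253.4] [ 5.  13.9] 11.4
dp [-205.8  193.8  103.4]
rot [  0.1   0.  -14.6] j6 -0.57
rot [ 0.000e+00 -1.000e-01  1.654e+02] j6 -0.57
```

move_arm(deltas=[{"dp":[-40,40,0],"angular":[0,0,-4]},{"dp":[-80,78,0],"angular":[0,0,-8]},{"dp":[-120,116,10],"angular":[0,0,-12]},{"dp":[-160,152,30],"angular":[0,0,-16]},{"dp":[-195,184,60],"angular":[0,0,-16]},{"dp":[-206,194,95],"angular":[0,0,-16]},{"dp":[-206,194,103],"angular":[0,0,-16]},{"dp":[-206,194,103],"angular":[0,0,-16]}], claw=0.4)

```text
t: 8.65
tool_pos: [0.5425, -0.2877, 0.1192]
tool_rot: [[-0.279, 0.96, -0.002], [0.96, 0.279, 0.001], [0.002, -0.001, -1.0]]
ft_force: [0.2, 0.1, 0.6]
finger_gap: 0.0351
```

```bash
python3 -c "
from h import *
go([.544,-.285,.042],16)
snap('scene','s5',(140,140,245,260),5)"
```

```text
dp [ 2.   2.3 77.2]
rot [-0.1 -0.1  0.2] j6 -0.96
rot [ 2.000e-01 -1.000e-01 -1.798e+02] j6 -0.96
```

View pics/s5.png

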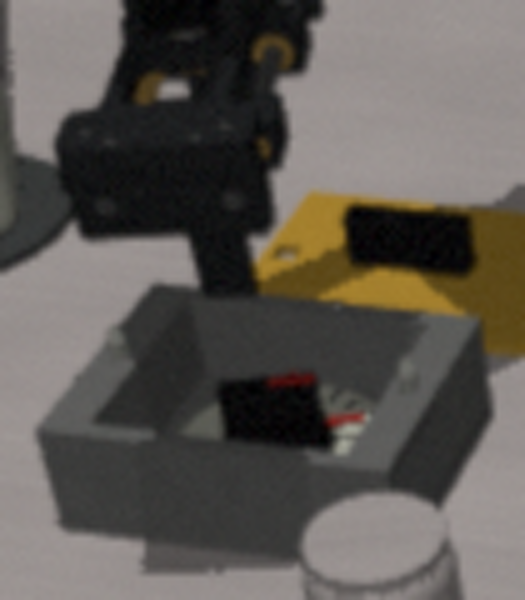

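move_arm(deltas=[{"dp":[2,2,25],"angular":[0,0,0]},{"dp":[2,2,45],"angular":[0,0,0]},{"dp":[2,2,62],"angular":[0,0,0]},{"dp":[2,2,72],"angular":[0,0,0]},{"dp":[2,2,77],"angular":[0,0,0]},{"dp":[2,2,77],"angular":[0,0,0]}])

```text
t: 9.45
tool_pos: [0.5448, -0.2853, 0.0429]
tool_rot: [[-0.279, 0.96, -0.0], [0.96, 0.279, 0.0], [0.0, -0.0, -1.0]]
ft_force: [0.5, -0.1, -0.1]
finger_gap: 0.0352
```

move_arm(deltas=[{"dp":[0,0,0],"angular":[0,0,0]},{"dp":[0,0,0],"angular":[0,0,0]},{"dp":[0,0,0],"angular":[0,0,0]}], claw=0, force=12)

```text
t: 9.82
tool_pos: [0.5447, -0.2854, 0.0434]
tool_rot: [[-0.279, 0.96, -0.0], [0.96, 0.279, -0.0], [-0.0, -0.0, -1.0]]
ft_force: [-2.2, 0.6, 2.2]
finger_gap: 0.012
```

move_arm(deltas=[{"dp":[0,0,0],"angular":[0,0,-7]},{"dp":[0,0,0],"angular":[0,0,-15]},{"dp":[0,0,0],"angular":[0,0,-23]},{"dp":[0,0,0],"angular":[0,0,-31]},{"dp":[0,0,0],"angular":[0,0,-39]},{"dp":[0,0,0],"angular":[0,0,-47]},{"dp":[0,0,0],"angular":[0,0,-55]},{"dp":[0,0,0],"angular":[0,0,-62]}])

```text
t: 10.82
tool_pos: [0.5439, -0.2863, 0.0434]
tool_rot: [[-0.98, 0.2, -0.002], [0.2, 0.98, -0.001], [0.001, -0.002, -1.0]]
ft_force: [-5.6, -3.8, 3.7]
finger_gap: 0.0121
```

move_arm(deltas=[{"dp":[0,0,0],"angular":[0,0,-4]},{"dp":[0,0,0],"angular":[0,0,-8]},{"dp":[0,0,0],"angular":[0,0,-8]}])

```text
t: 11.2
tool_pos: [0.5439, -0.2864, 0.0434]
tool_rot: [[-0.998, 0.065, -0.002], [0.065, 0.998, -0.002], [0.002, -0.002, -1.0]]
ft_force: [-4.9, -4.0, 3.2]
finger_gap: 0.0119
```

```bash
python3 -c "
from h import *
s=manip.sense();print(s['wrist_torque'],s['finger_gap'],s['joint_positions'][5],np.degrees(np.arctan2(s['tool_rot'][1,1],s['tool_rot'][0,1])))"
```

```text
[-0.59042989  0.97511041  0.01934836] 0.011898723577988086 -2.1805584431259075 86.26039257764478
```

move_arm(deltas=[{"dp":[0,0,0],"angular":[0,0,-2]},{"dp":[0,0,0],"angular":[0,0,-4]},{"dp":[0,0,0],"angular":[0,0,-4]}])

```text
t: 11.58
tool_pos: [0.5439, -0.2866, 0.0434]
tool_rot: [[-1.0, -0.004, -0.001], [-0.004, 1.0, -0.002], [0.001, -0.002, -1.0]]
ft_force: [-5.7, -3.2, 3.3]
finger_gap: 0.0122
```

```bash
python3 -c "
from h import *
s=manip.sense();print(s['wrist_torque'],s['finger_gap'],s['joint_positions'][5],np.degrees(np.arctan2(s['tool_rot'][1,1],s['tool_rot'][0,1])))"
```

```text
[-0.57690453  0.88827821 -0.03961818] 0.012240872430010399 -2.2498995443589442 90.22730463180179
```

move_arm(deltas=[{"dp":[0,0,0],"angular":[0,0,-2]},{"dp":[0,0,0],"angular":[0,0,-4]},{"dp":[0,0,0],"angular":[0,0,-4]}])

```text
t: 11.95
tool_pos: [0.5442, -0.2865, 0.0434]
tool_rot: [[-0.997, -0.073, -0.001], [-0.073, 0.997, -0.002], [0.001, -0.001, -1.0]]
ft_force: [-3.8, -3.8, 1.5]
finger_gap: 0.0126
```

```bash
python3 -c "
from h import *
s=manip.sense();print(s['wrist_torque'],s['finger_gap'],s['joint_positions'][5],np.degrees(np.arctan2(s['tool_rot'][1,1],s['tool_rot'][0,1])))"
```

```text
[-0.61699842  0.76712488 -0.29605845] 0.012593534600308888 -2.319333826768935 94.19102093821284
```

move_arm(deltas=[{"dp":[0,0,0],"angular":[0,0,0]},{"dp":[0,0,0],"angular":[0,0,0]},{"dp":[0,0,0],"angular":[0,0,0]},{"dp":[0,0,-30],"angular":[0,0,0]},{"dp":[0,0,-80],"angular":[0,0,0]},{"dp":[0,0,-130],"angular":[0,0,0]},{"dp":[62,0,-140],"angular":[0,0,9]},{"dp":[124,0,-140],"angular":[0,0,18]}], claw=0.38)

```text
t: 12.95
tool_pos: [0.4208, -0.2948, 0.1846]
tool_rot: [[-0.97, 0.241, 0.002], [0.241, 0.97, -0.003], [-0.003, -0.002, -1.0]]
ft_force: [0.3, -0.8, -0.8]
finger_gap: 0.0336
```

move_arm(deltas=[{"dp":[50,30,0],"angular":[0,0,10]},{"dp":[100,60,0],"angular":[0,0,20]},{"dp":[100,110,0],"angular":[0,0,30]},{"dp":[100,110,0],"angular":[0,0,40]},{"dp":[100,110,0],"angular":[0,0,50]},{"dp":[100,110,0],"angular":[0,0,60]},{"dp":[100,110,0],"angular":[0,0,70]},{"dp":[100,110,0],"angular":[0,0,76]}])

```text
t: 13.95
tool_pos: [0.3503, -0.1635, 0.1831]
tool_rot: [[0.0, 1.0, 0.0], [1.0, -0.0, -0.0], [-0.0, 0.0, -1.0]]
ft_force: [0.1, 0.4, -0.0]
finger_gap: 0.0338
```

```bash
python3 -c "
from h import *
snap('top','t6'); im=cv2.imread('pics/t6_raw.png')
cv2.imwrite('pics/t6a.png',cv2.resize(im[230:310,405:505],None,fx=7,fy=7,interpolation=cv2.INTER_CUBIC))
rects(masks(im)['cover'],.006,'c');rects(masks(im)['bar'],.015,'bar')
go([.39,-.285,.1],0)"
```

```text
c [453.9 335.2] 2308 mean [ 393.3 -300.1] ang 57.9 rect [ 388.5 -285.8] [106.1 145.8] 0.2
bar [349.4 176.2] 173 mean [744.9 -70.7] ang 87.2 rect [744.8 -69.7] [89.9 11.7] 87.8
bar [296.4 239.4] 539 mean [602.7  47. ] ang 175.2 rect [602.8  47. ] [27.4 96.7] 85.2
bar [344.5 245.3] 526 mean [589.9 -59.6] ang 4.6 rect [589.9 -59.6] [96.6 26.7] 4.5
bar [ 15.6 266.3] 838 mean [541.1 666.4] ang 11.6 rect [541.8 667.2] [157.3  30.1] 11.7
bar [290.7 304.7] 556 mean [459.2  58.2] ang 174.7 rect [459.5  58.2] [27.4 96.8] 84.7
bar [338.1 311.5] 551 mean [444.7 -45.5] ang 169.7 rect [445.  -45.6] [27.1 96.3] 79.6
dp [-121.3   40.    83.1]
rot [ 0.   0.  -0.2] j6 -0.74
rot [  0.   -0.  179.8] j6 -0.74
```

View pics/t6a.png

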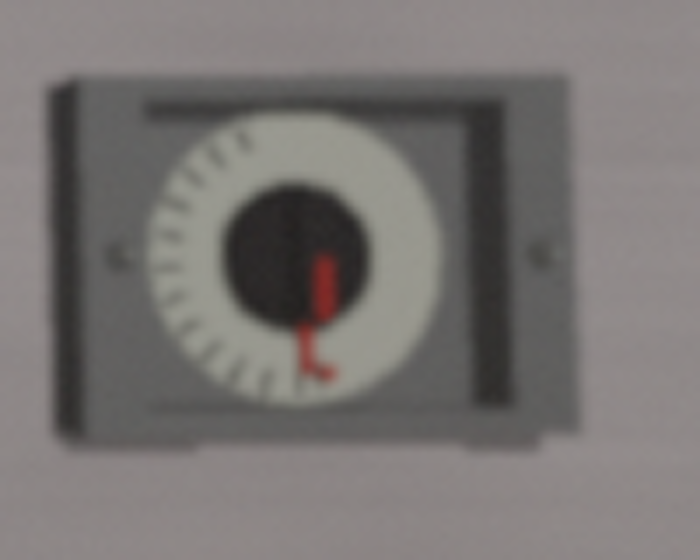

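View pics/t6.png

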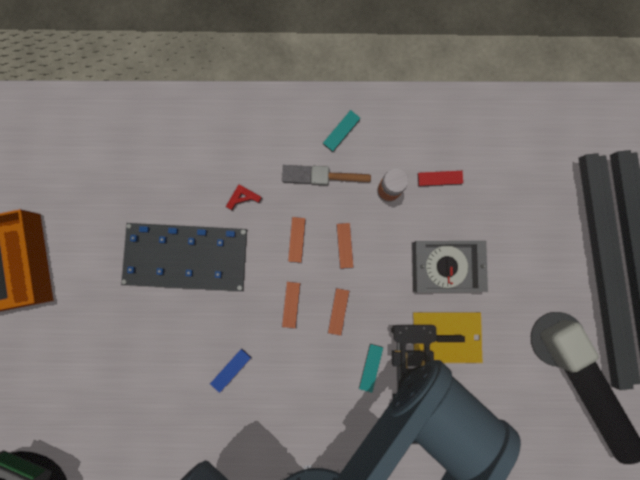

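move_arm(deltas=[{"dp":[-50,16,0],"angular":[0,0,0]},{"dp":[-100,33,15],"angular":[0,0,0]},{"dp":[-121,40,50],"angular":[0,0,0]},{"dp":[-121,40,90],"angular":[0,0,0]},{"dp":[-121,40,125],"angular":[0,0,0]},{"dp":[-121,40,150],"angular":[0,0,0]},{"dp":[-121,40,157],"angular":[0,0,0]},{"dp":[-121,40,157],"angular":[0,0,0]}])

```text
t: 15.0
tool_pos: [0.3908, -0.2845, 0.0261]
tool_rot: [[-0.005, 1.0, -0.0], [1.0, 0.005, 0.0], [0.0, -0.0, -1.0]]
ft_force: [-0.2, 0.0, -0.5]
finger_gap: 0.0333
```

move_arm(deltas=[{"dp":[0,0,0],"angular":[0,0,0]},{"dp":[0,0,0],"angular":[0,0,0]},{"dp":[0,0,0],"angular":[0,0,0]},{"dp":[0,0,0],"angular":[0,0,0]}], claw=0, force=45)

```text
t: 15.5
tool_pos: [0.3911, -0.2851, 0.027]
tool_rot: [[-0.004, 1.0, 0.001], [1.0, 0.004, -0.001], [-0.001, 0.001, -1.0]]
ft_force: [-1.7, 0.8, 7.8]
finger_gap: 0.0135
```

```bash
python3 -c "
from h import *
s=manip.sense();print(s['ft_force'],s['finger_gap'],s['tool_pos'])
go([.544,-.2845,.115],0)"
```

```text
[-1.71964104  0.84377462  7.76184335] 0.013475778012560828 [ 0.39108515 -0.28507379  0.02696174]
dp [-1.00e-01  1.53e+02 -8.79e+01]
rot [0.  0.1 0.2] j6 -0.88
rot [-1.000e-01  1.000e-01 -1.798e+02] j6 -0.88
```

Lift, carry over the housing, hover with the plate above the pin tips.

move_arm(deltas=[{"dp":[0,0,-20],"angular":[0,0,0]},{"dp":[0,0,-55],"angular":[0,0,0]},{"dp":[0,0,-95],"angular":[0,0,0]},{"dp":[0,35,-105],"angular":[0,0,0]},{"dp":[0,80,-105],"angular":[0,0,0]},{"dp":[0,125,-105],"angular":[0,0,0]},{"dp":[0,153,-100],"angular":[0,0,0]},{"dp":[0,153,-88],"angular":[0,0,0]}])

```text
t: 16.5
tool_pos: [0.5454, -0.2838, 0.1139]
tool_rot: [[-0.006, 1.0, 0.001], [1.0, 0.006, -0.001], [-0.001, 0.001, -1.0]]
ft_force: [-0.4, -0.6, -3.1]
finger_gap: 0.0132
```

move_arm(deltas=[{"dp":[0,0,4],"angular":[0,0,0]},{"dp":[0,0,8],"angular":[0,0,0]},{"dp":[0,0,8],"angular":[0,0,0]}])

```text
t: 16.88
tool_pos: [0.5429, -0.284, 0.1058]
tool_rot: [[-0.003, 1.0, -0.001], [1.0, 0.003, 0.0], [0.0, -0.001, -1.0]]
ft_force: [-1.2, -0.8, -2.2]
finger_gap: 0.0138
```

```bash
python3 -c "
from h import *
s=manip.sense();print(s['ft_force'],s['finger_gap'],s['tool_pos'])
go([.544,-.2845,.0775],0)
snap('top','t7',(400,220,510,310),7);snap('scene','s7',(140,130,265,260),6)"
```

```text
[-1.16988715 -0.7837072  -2.1513413 ] 0.013786249511135131 [ 0.54292618 -0.28401884  0.10579193]
dp [-0.5  1.1 28.3]
rot [-0.  -0.   0.2] j6 -0.68
rot [ 0.000e+00 -1.000e-01 -1.798e+02] j6 -0.68
```

View pics/s7.png

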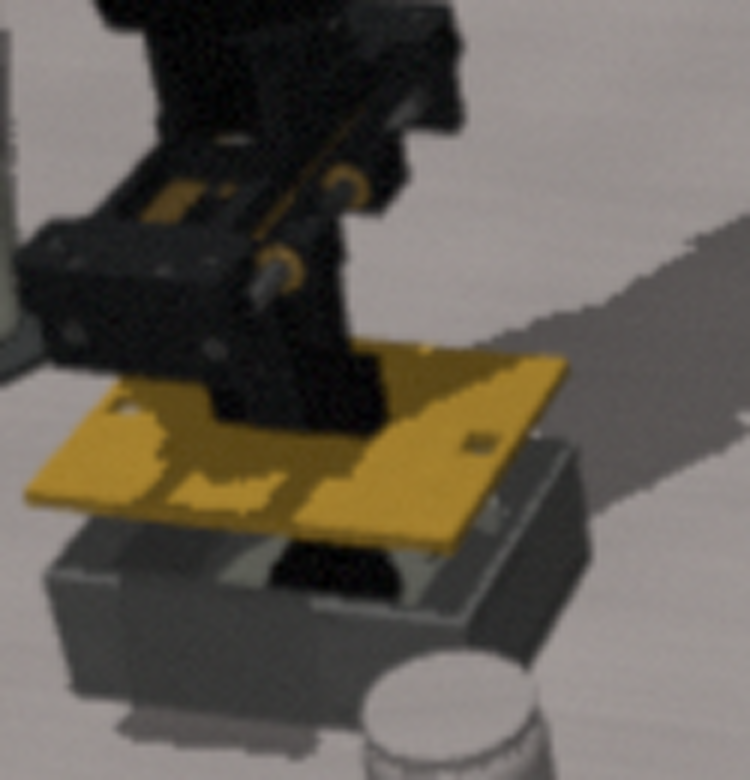

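View pics/t7.png

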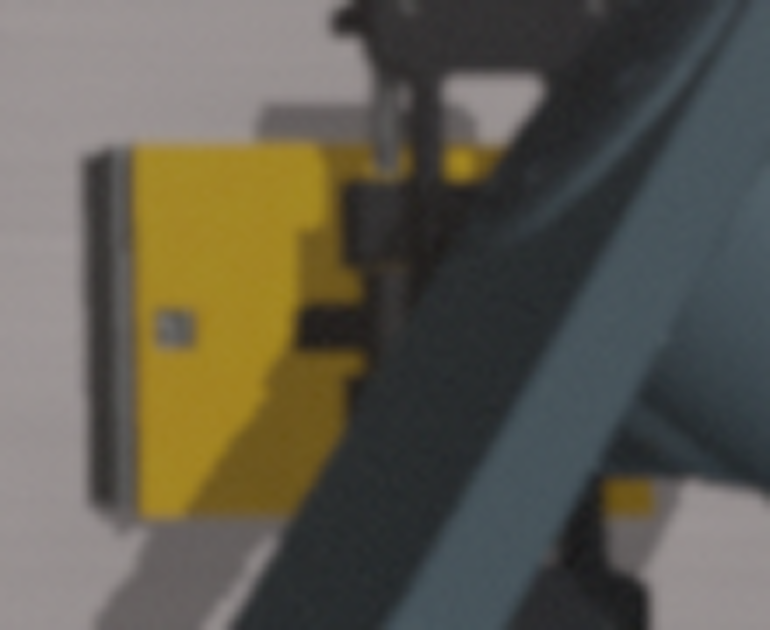

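```bash
python3 -c "
from h import *
q=lambda u,v:(u/7+400-.43,v/7+220-.43)
for p in [(176,329),(132,143),(137,519)]: print((p2w('top',q(*p),.086)*1000).round(1))"
```

```text
[ 541.6 -220.7   86. ]
[ 596.2 -208.5   86. ]
[ 486.3 -208.5   86. ]
```

move_arm(deltas=[{"dp":[-1,1.5,0],"angular":[0,0,0]},{"dp":[-1,1.5,4],"angular":[0,0,0]},{"dp":[-1,1.5,8],"angular":[0,0,0]},{"dp":[-1,1.5,11],"angular":[0,0,0]},{"dp":[-1,1.5,11],"angular":[0,0,0]}])

```text
t: 17.6
tool_pos: [0.5449, -0.2847, 0.0944]
tool_rot: [[-0.004, 1.0, -0.001], [1.0, 0.004, 0.001], [0.001, -0.001, -1.0]]
ft_force: [0.2, -0.1, -2.9]
finger_gap: 0.0136
```

```bash
python3 -c "
from h import *
q=lambda u,v:(u/7+400-.43,v/7+220-.43)
print(q(0,0));snap('top','t8',(400,220,510,310),7);snap('scene','s8',(140,130,265,260),6)
print(manip.sense()['tool_pos'])"
```

```text
(399.57, 219.57)
[ 0.54520133 -0.28493727  0.09488824]
```

View pics/s8.png

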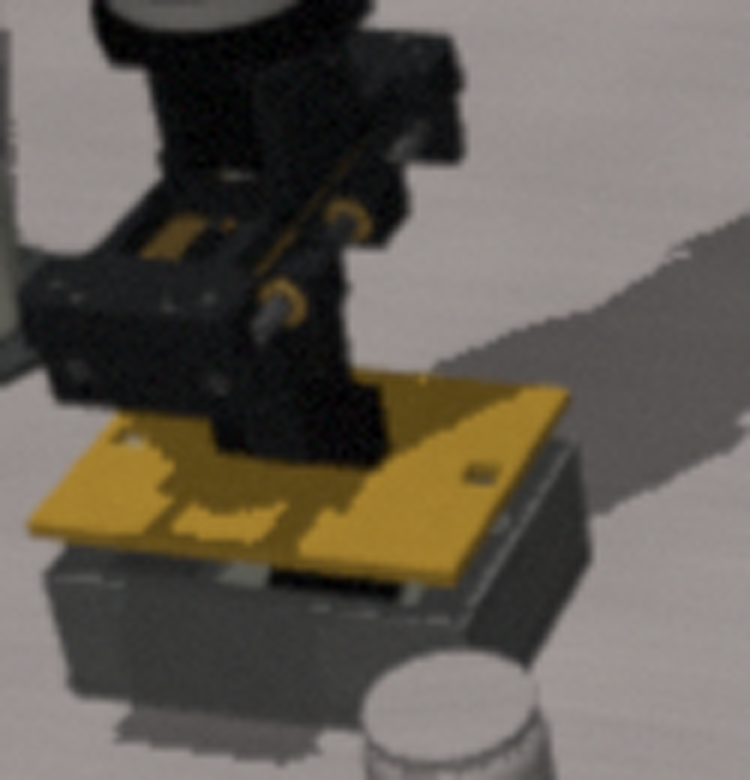

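View pics/t8.png

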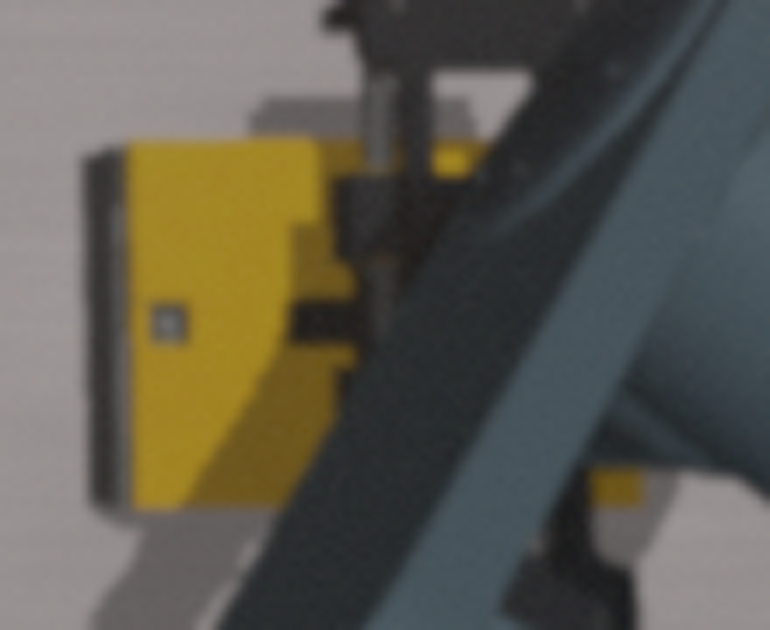

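```bash
python3 -c "
from h import *
q=lambda u,v:(u/7+400-.43,v/7+220-.43)
for p in [(169,324),(127,139),(132,510)]: print((p2w('top',q(*p),.075)*1000).round(1))"
```

```text
[ 543.4 -221.    75. ]
[ 598.3 -209.3   75. ]
[ 488.6 -209.3   75. ]
```

move_arm(deltas=[{"dp":[0,0,3],"angular":[0,0,0]},{"dp":[0,0,6],"angular":[0,0,0]},{"dp":[0,0,9],"angular":[0,0,0]},{"dp":[0,0,12],"angular":[0,0,0]},{"dp":[0,0,14],"angular":[0,0,0]},{"dp":[0,0,14],"angular":[0,0,0]}])

```text
t: 18.45
tool_pos: [0.5451, -0.2849, 0.0807]
tool_rot: [[-0.004, 1.0, -0.0], [1.0, 0.004, 0.0], [0.0, -0.0, -1.0]]
ft_force: [0.3, 0.1, -3.1]
finger_gap: 0.0136
```

move_arm(deltas=[{"dp":[0,0,2],"angular":[0,0,0]},{"dp":[0,0,3],"angular":[0,0,0]},{"dp":[0,0,3],"angular":[0,0,0]}])

```text
t: 18.82
tool_pos: [0.5454, -0.2851, 0.079]
tool_rot: [[-0.004, 1.0, 0.0], [1.0, 0.004, -0.0], [-0.0, 0.0, -1.0]]
ft_force: [-2.1, 1.4, 4.7]
finger_gap: 0.0138
```

move_arm(deltas=[{"dp":[0,0,0],"angular":[0,0,0]},{"dp":[0,0,0],"angular":[0,0,0]},{"dp":[0,0,0],"angular":[0,0,0]},{"dp":[0,0,-20],"angular":[0,0,0]},{"dp":[0,0,-60],"angular":[0,0,0]},{"dp":[0,0,-110],"angular":[0,0,0]},{"dp":[0,-60,-110],"angular":[0,0,0]},{"dp":[0,-120,-110],"angular":[0,0,0]}], claw=0.5)

```text
t: 19.82
tool_pos: [0.4247, -0.286, 0.1903]
tool_rot: [[-0.005, 1.0, 0.002], [1.0, 0.005, -0.003], [-0.003, 0.002, -1.0]]
ft_force: [-0.1, -0.3, 0.1]
finger_gap: 0.044
```

move_arm(deltas=[{"dp":[60,0,0],"angular":[0,0,0]},{"dp":[120,0,0],"angular":[0,0,0]},{"dp":[150,0,0],"angular":[0,0,0]}])

```text
t: 20.2
tool_pos: [0.4243, -0.1335, 0.1894]
tool_rot: [[-0.004, 1.0, 0.002], [1.0, 0.004, -0.001], [-0.001, 0.002, -1.0]]
ft_force: [0.1, -0.3, -0.8]
finger_gap: 0.0441
```

```bash
python3 -c "
from h import *
snap('top','t9'); im=cv2.imread('pics/t9_raw.png')
rects(masks(im)['cover'],.058,'c');rects(masks(im)['bar'],.015,'bar',450)
snap('scene','s9',(140,170,265,270),6)
go([.459,.0585,.12],84.7)"
```

```text
c [451.8 265.9] 3322 mean [ 543.9 -284.1] ang 89.6 rect [ 543.9 -284.4] [105.4 148.3] 0.2
bar [296.4 239.3] 537 mean [602.8  47. ] ang 175.2 rect [602.8  47. ] [27.2 96.7] 85.3
bar [344.5 245.2] 526 mean [590.1 -59.5] ang 4.6 rect [590.  -59.6] [96.4 26.7] 4.7
bar [ 15.6 266.7] 829 mean [540.2 666.3] ang 11.8 rect [541.7 666.7] [156.9  29.8] 11.5
bar [290.7 304.8] 555 mean [458.9  58.3] ang 174.7 rect [459.3  58.2] [27.4 96.8] 84.7
bar [338.2 311.4] 552 mean [444.8 -45.6] ang 169.5 rect [444.9 -45.7] [27.1 96.3] 79.5
dp [191.5  35.6  69.2]
rot [  0.1   0.1 -84.3] j6 -0.58
rot [ 0.1 -0.1 95.7] j6 -0.58
```

View pics/s9.png

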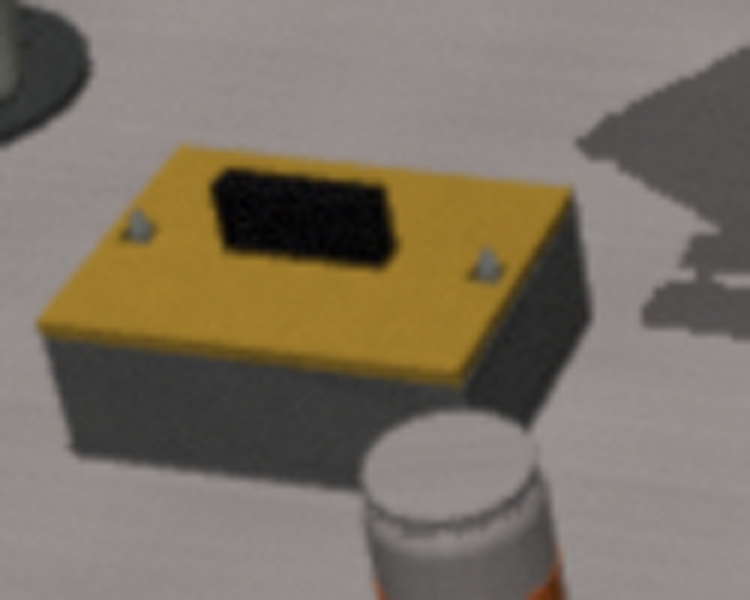

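View pics/t9.png

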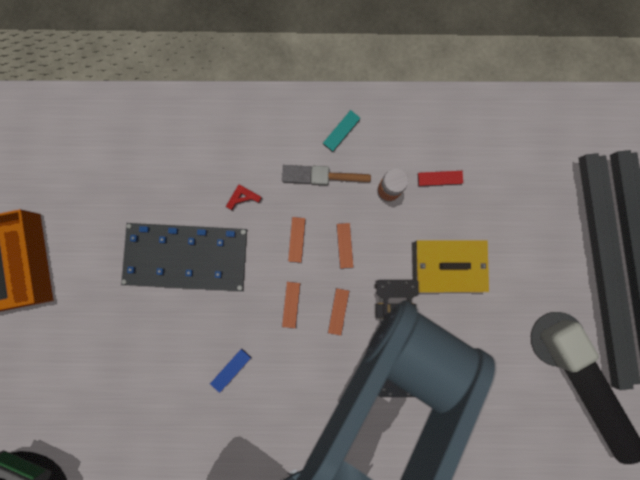

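Cover seated flat, both pins through (scene crop (138,228), (488,265)). Candidates for bars: copper (297,240), (345,246), (291,305), (339,312) – the only copper-coloured ones, 100x30; red (440,178), blue (230,370), turquoise (342,130), (370,368) are look-alikes. Start with (291,305).

move_arm(deltas=[{"dp":[25,5,0],"angular":[0,0,-10.6]},{"dp":[50,10,0],"angular":[0,0,-21.2]},{"dp":[75,15,0],"angular":[0,0,-31.8]},{"dp":[100,20,5],"angular":[0,0,-42.4]},{"dp":[125,25,15],"angular":[0,0,-53]},{"dp":[150,30,30],"angular":[0,0,-63.6]},{"dp":[175,35,45],"angular":[0,0,-74.2]},{"dp":[192,36,60],"angular":[0,0,-84.3]}], claw=0.7)

```text
t: 21.3
tool_pos: [0.4614, 0.0566, 0.1286]
tool_rot: [[-0.996, 0.089, 0.002], [0.089, 0.996, -0.001], [-0.002, -0.0, -1.0]]
ft_force: [-0.9, -0.7, 0.3]
finger_gap: 0.0617
```

```bash
python3 -c "
from h import *
go([.4605,.0585,.018],84.7)"
```

```text
dp [  1.3   1.8 110.6]
rot [-0.   0.1  0.2] j6 -1.61
rot [  -0.2   -0.  -179.8] j6 -1.61
```

move_arm(deltas=[{"dp":[1,1,40],"angular":[0,0,0]},{"dp":[1,1,75],"angular":[0,0,0]},{"dp":[1,1,98],"angular":[0,0,0]},{"dp":[1,1,109],"angular":[0,0,0]},{"dp":[1,1,110],"angular":[0,0,0]}])

```text
t: 21.92
tool_pos: [0.4595, 0.0573, 0.018]
tool_rot: [[-0.995, 0.096, -0.0], [0.096, 0.995, -0.0], [0.0, -0.0, -1.0]]
ft_force: [0.1, 0.3, -0.5]
finger_gap: 0.0613
```

move_arm(deltas=[{"dp":[0,0,0],"angular":[0,0,0]},{"dp":[0,0,0],"angular":[0,0,0]},{"dp":[0,0,0],"angular":[0,0,0]},{"dp":[0,0,0],"angular":[0,0,0]}], claw=0, force=40)

```text
t: 22.42
tool_pos: [0.4594, 0.0578, 0.0185]
tool_rot: [[-0.995, 0.095, 0.001], [0.095, 0.995, -0.0], [-0.001, -0.0, -1.0]]
ft_force: [-1.2, 0.6, 4.3]
finger_gap: 0.0297
```

```bash
python3 -c "
from h import *
s=manip.sense();print(s['ft_force'],s['finger_gap'],s['tool_pos'])
n=np.array([.5689,.3887]);R=np.array([[np.cos(a),-np.sin(a)] if i==0 else [np.sin(a),np.cos(a)] for i in (0,1) for a in [np.radians(-2.86)]])
p=n+R@[-.006,-.006]+[.0015,0]
print(p);go([p[0],p[1],.09],87.1);go([p[0],p[1],.033],87.1)"
```

```text
[-1.23966016  0.6083217   4.30072064] 0.02974246135420258 [0.45938655 0.05780061 0.01848992]
[0.5641081  0.38300685]
dp [-73.3 333.7 -71.5]
rot [-0.   0.1 -2.6] j6 -1.61
rot [1.000e-01 0.000e+00 1.774e+02] j6 -1.61
dp [-73.2 333.7 -14.5]
rot [-0.   0.1 -2.6] j6 -1.61
rot [1.000e-01 0.000e+00 1.774e+02] j6 -1.61
```

move_arm(deltas=[{"dp":[0,0,-25],"angular":[0,0,0]},{"dp":[0,20,-60],"angular":[0,0,-1]},{"dp":[-16,75,-71],"angular":[0,0,-2.6]},{"dp":[-28,130,-71],"angular":[0,0,-2.6]},{"dp":[-40,185,-71],"angular":[0,0,-2.6]},{"dp":[-52,240,-71],"angular":[0,0,-2.6]},{"dp":[-64,290,-71],"angular":[0,0,-2.6]},{"dp":[-73,330,-71],"angular":[0,0,-2.6]}])

```text
t: 23.42
tool_pos: [0.5626, 0.3812, 0.0877]
tool_rot: [[-0.999, 0.049, -0.002], [0.049, 0.999, -0.001], [0.002, -0.001, -1.0]]
ft_force: [0.4, 0.8, -3.2]
finger_gap: 0.0292
```

move_arm(deltas=[{"dp":[0,4,0],"angular":[0,0,0]},{"dp":[0,4,25],"angular":[0,0,0]},{"dp":[0,4,40],"angular":[0,0,0]},{"dp":[0,4,40],"angular":[0,0,0]}])

```text
t: 23.92
tool_pos: [0.5617, 0.3819, 0.0466]
tool_rot: [[-0.999, 0.051, -0.004], [0.051, 0.999, -0.002], [0.004, -0.002, -1.0]]
ft_force: [-0.2, -0.0, -3.2]
finger_gap: 0.0296
```

```bash
python3 -c "
from h import *
s=manip.sense();print(s['ft_force'],s['finger_gap'],s['tool_pos'])
go([.5641,.383,.032],87.1)
snap('top','t10'); im=cv2.imread('pics/t10_raw.png')
cv2.imwrite('pics/t10a.png',cv2.resize(im[205:305,105:255],None,fx=5,fy=5,interpolation=cv2.INTER_CUBIC))
snap('scene','s10',(390,190,570,320),4)
"
```

```text
[-0.23876788 -0.03592375 -3.21183216] 0.029584594794635457 [0.56167436 0.38187536 0.04661294]
dp [-2.4  1.3 14.6]
rot [-0.1 -0.2 -0. ] j6 -1.1
rot [ -0.4   0.2 180. ] j6 -1.1
```

View pics/s10.png

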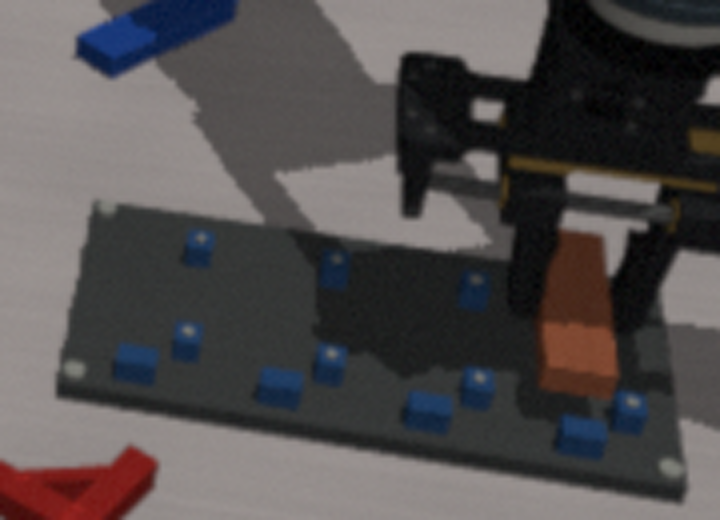

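View pics/t10a.png

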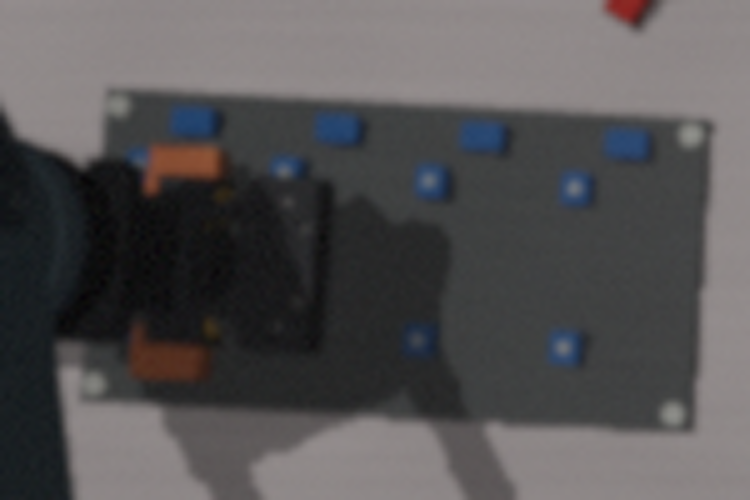

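```bash
cat >> h.py <<'E'
def nestrel(px,z,k,f,u0,v0):
    """crop px -> coordinates relative to nest k, fixture axes (mm)"""
    a=np.radians(-2.86);R=np.array([[np.cos(a),-np.sin(a)],[np.sin(a),np.cos(a)]])
    n=np.array([.56412128,.29285614])+R@[0,.064*(1.5-k)]
    o=.5-.5/f
    return (R.T@(p2w('top',(px[0]/f+u0-o,px[1]/f+v0-o),z)[:2]-n)*1000).round(1)
E
python3 -c "
from h import *
for p in [(150,145),(222,150),(130,378),(208,382)]: print(nestrel(p,.043,0,5,105,205))"
```

```text
[42.4  8. ]
[ 41.9 -23.3]
[-57.9   7.9]
[-57.8 -25.6]
```

move_arm(deltas=[{"dp":[0,0,6],"angular":[0,0,0]},{"dp":[0,0,12],"angular":[0,0,0]},{"dp":[0,0,17],"angular":[0,0,0]},{"dp":[0,0,18],"angular":[0,0,0]},{"dp":[0,0,18],"angular":[0,0,0]}])

```text
t: 24.65
tool_pos: [0.5634, 0.3833, 0.0309]
tool_rot: [[-0.999, 0.05, -0.0], [0.05, 0.999, -0.0], [0.0, -0.0, -1.0]]
ft_force: [0.7, 0.6, -3.9]
finger_gap: 0.0294
```

move_arm(deltas=[{"dp":[0,0,1],"angular":[0,0,0]},{"dp":[0,0,1],"angular":[0,0,0]}])

```text
t: 24.9
tool_pos: [0.5635, 0.3834, 0.0301]
tool_rot: [[-0.999, 0.05, 0.0], [0.05, 0.999, 0.0], [-0.0, 0.0, -1.0]]
ft_force: [-0.1, -0.6, -3.1]
finger_gap: 0.0295
```

move_arm(deltas=[{"dp":[0,0,1],"angular":[0,0,0]},{"dp":[0,0,1.5],"angular":[0,0,0]},{"dp":[0,0,1.5],"angular":[0,0,0]}])

```text
t: 25.28
tool_pos: [0.5635, 0.3833, 0.0286]
tool_rot: [[-0.999, 0.05, 0.0], [0.05, 0.999, 0.0], [-0.0, 0.0, -1.0]]
ft_force: [-0.5, 0.1, -2.5]
finger_gap: 0.0297
```

move_arm(deltas=[{"dp":[0,2,0],"angular":[0,0,0]},{"dp":[0,4,0],"angular":[0,0,0]},{"dp":[0,5,0],"angular":[0,0,0]},{"dp":[0,6,0],"angular":[0,0,0]},{"dp":[0,7,0],"angular":[0,0,0]},{"dp":[0,7,0],"angular":[0,0,0]}])

```text
t: 26.02
tool_pos: [0.5639, 0.3875, 0.0286]
tool_rot: [[-0.999, 0.05, -0.002], [0.05, 0.999, -0.005], [0.001, -0.005, -1.0]]
ft_force: [-2.1, -12.5, 3.3]
finger_gap: 0.0296
```

move_arm(deltas=[{"dp":[0,-1,0],"angular":[0,0,0]},{"dp":[-2,-1,0],"angular":[0,0,0]},{"dp":[-4,-1,0],"angular":[0,0,0]},{"dp":[-5,-1,0],"angular":[0,0,0]},{"dp":[-6,-1,0],"angular":[0,0,0]},{"dp":[-6,-1,0],"angular":[0,0,0]}])

```text
t: 26.78
tool_pos: [0.5652, 0.3874, 0.0285]
tool_rot: [[-0.999, 0.049, -0.01], [0.049, 0.999, -0.005], [0.01, -0.006, -1.0]]
ft_force: [-17.8, -11.2, 14.6]
finger_gap: 0.0293
```

```bash
python3 -c "
from h import *
snap('top','t11'); im=cv2.imread('pics/t11_raw.png')
cv2.imwrite('pics/t11a.png',cv2.resize(im[205:305,105:205],None,fx=7,fy=7,interpolation=cv2.INTER_CUBIC))
snap('scene','s11',(490,220,570,310),7)
"
```

```text
(no output)
```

View pics/s11.png

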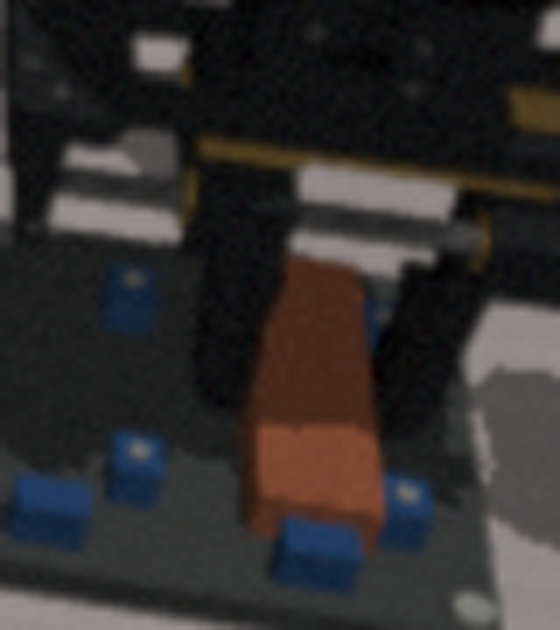

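View pics/t11a.png

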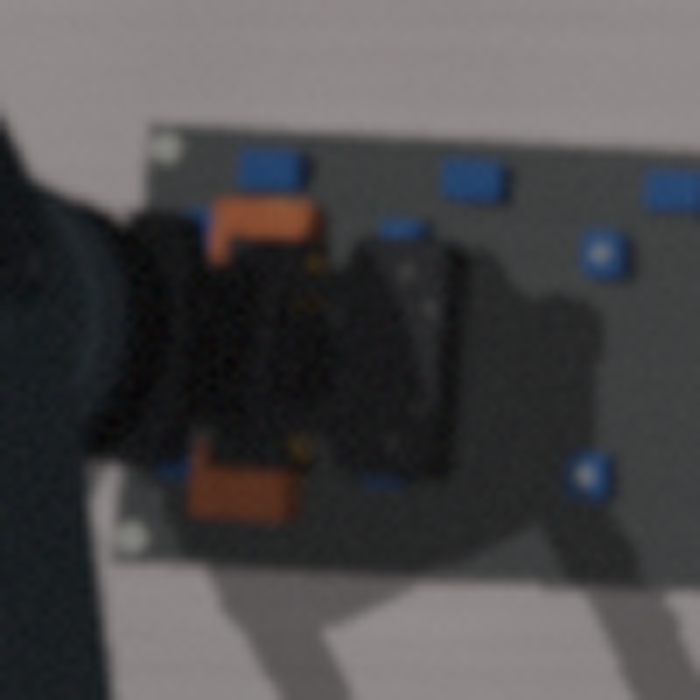

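```bash
python3 -c "
from h import *
for p in [(213,197),(320,201),(188,518),(294,524)]: print(nestrel(p,.025,0,7,105,205))
for p in [(240,189),(305,193)]: print('dog',nestrel(p,.022,0,7,105,205))"
```

```text
[45.8 14.8]
[ 46.3 -18.9]
[-54.8  13.9]
[-54.9 -19.2]
dog [49.   7.8]
dog [ 48.8 -12.8]
```

move_arm(deltas=[{"dp":[0,-1.5,-1.5],"angular":[0,0,0]},{"dp":[0,-1.5,-1.5],"angular":[0,0,0]},{"dp":[0,-1.5,-1.5],"angular":[0,0,0]}])

```text
t: 27.25
tool_pos: [0.569, 0.3871, 0.0296]
tool_rot: [[-0.999, 0.05, -0.002], [0.05, 0.999, -0.001], [0.002, -0.001, -1.0]]
ft_force: [-3.5, -3.7, -1.7]
finger_gap: 0.0291
```

move_arm(deltas=[{"dp":[-0.7,0,0],"angular":[0,0,0]},{"dp":[-1.5,0,0],"angular":[0,0,0]},{"dp":[-2,0,0],"angular":[0,0,0]},{"dp":[-2,0,0],"angular":[0,0,0]}])

```text
t: 27.75
tool_pos: [0.5691, 0.3871, 0.0293]
tool_rot: [[-0.999, 0.05, -0.006], [0.05, 0.999, -0.002], [0.006, -0.002, -1.0]]
ft_force: [-10.5, -3.9, 1.8]
finger_gap: 0.0296
```

move_arm(deltas=[{"dp":[0.7,0.7,0.6],"angular":[0,0,0]},{"dp":[0.7,0.7,0.9],"angular":[0,0,0]},{"dp":[0.7,0.7,0.9],"angular":[0,0,0]}])

```text
t: 28.12
tool_pos: [0.5691, 0.3871, 0.029]
tool_rot: [[-0.999, 0.05, -0.005], [0.05, 0.999, -0.003], [0.005, -0.003, -1.0]]
ft_force: [-9.8, -8.1, 5.3]
finger_gap: 0.0296
```

move_arm(deltas=[{"dp":[0,0,0],"angular":[0,0,0]},{"dp":[0,0,0],"angular":[0,0,0]},{"dp":[0,-2,-1],"angular":[0,0,0]},{"dp":[0,-2,-25],"angular":[0,0,0]},{"dp":[0,-2,-70],"angular":[0,0,0]},{"dp":[0,-60,-110],"angular":[0,0,0]},{"dp":[0,-120,-120],"angular":[0,0,0]},{"dp":[0,-180,-120],"angular":[0,0,0]}], claw=0.55)

```text
t: 29.12
tool_pos: [0.5636, 0.2103, 0.1531]
tool_rot: [[-0.999, 0.049, 0.006], [0.049, 0.999, 0.001], [-0.006, 0.001, -1.0]]
ft_force: [0.5, -1.2, 0.7]
finger_gap: 0.0485
```

move_arm(deltas=[{"dp":[40,-50,0],"angular":[0,0,0]},{"dp":[70,-100,0],"angular":[0,0,0]}])

```text
t: 29.38
tool_pos: [0.4867, 0.1135, 0.1509]
tool_rot: [[-0.999, 0.051, 0.003], [0.051, 0.999, -0.0], [-0.003, 0.0, -1.0]]
ft_force: [0.5, 0.3, 0.0]
finger_gap: 0.0483
```

```bash
python3 -c "
from h import *
snap('top','t12'); im=cv2.imread('pics/t12_raw.png')
cv2.imwrite('pics/t12a.png',cv2.resize(im[205:305,105:205],None,fx=7,fy=7,interpolation=cv2.INTER_CUBIC))
rects(masks(im)['bar'],.015,'bar',450);rects(masks(im)['bar'],.025,'barN',450)
go([.4445,-.0455,.09],79.6)
"
```

```text
bar [296.4 239.4] 538 mean [602.7  47.1] ang 175.2 rect [602.8  47.1] [27.2 96.7] 85.2
bar [344.5 245.3] 524 mean [589.9 -59.5] ang 4.7 rect [590.1 -59.5] [96.3 26.6] 4.7
bar [ 15.7 267.1] 830 mean [539.4 666.1] ang 11.6 rect [541.6 666.4] [156.4  30.2] 11.3
bar [140.5 254.4] 623 mean [568.3 391.4] ang 177.1 rect [569.1 391.7] [ 31.1 101.1] 87.2
bar [338.2 311.4] 550 mean [444.8 -45.6] ang 169.7 rect [444.9 -45.7] [27.  96.3] 79.6
barN [296.4 239.4] 538 mean [601.9  46.5] ang 175.2 rect [602.   46.5] [27.  95.8] 85.2
barN [344.5 245.3] 524 mean [589.2 -59.1] ang 4.7 rect [589.3 -59.1] [95.3 26.3] 4.7
barN [ 15.7 267.1] 830 mean [539.2 659.4] ang 11.6 rect [541.3 659.7] [154.9  29.9] 11.3
barN [140.5 254.4] 623 mean [567.8 387.4] ang 177.1 rect [568.6 387.7] [ 30.8 100.1] 87.2
barN [338.2 311.4] 550 mean [445.6 -45.3] ang 169.7 rect [445.7 -45.4] [26.8 95.3] 79.6
dp [  29.2 -156.9   59.6]
rot [-0.2 -0.2  7.5] j6 -1.53
rot [   0.3   -0.3 -172.5] j6 -1.53
```

View pics/t12a.png

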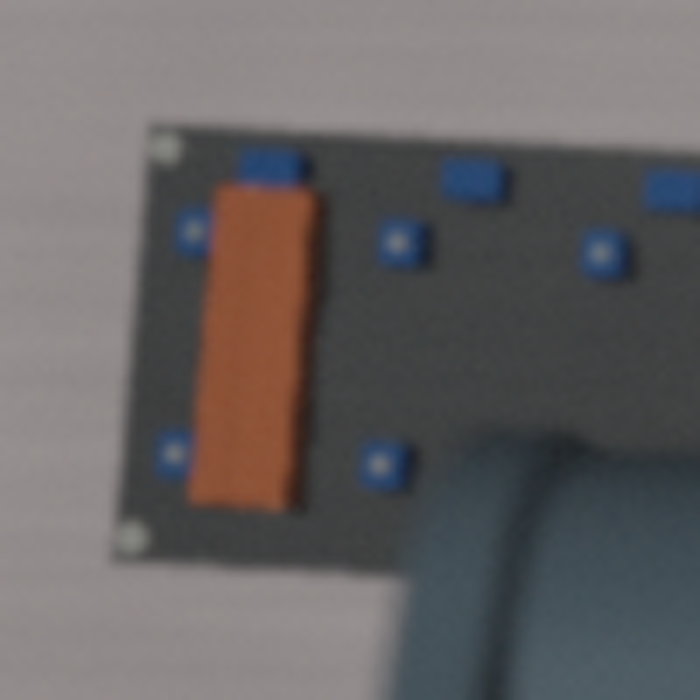

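move_arm(deltas=[{"dp":[10,-55,10],"angular":[0,0,3]},{"dp":[20,-110,30],"angular":[0,0,7.5]},{"dp":[28.5,-157,55],"angular":[0,0,7.5]},{"dp":[28.5,-157,85],"angular":[0,0,7.5]},{"dp":[28.5,-157,105],"angular":[0,0,7.5]},{"dp":[28.5,-157,105],"angular":[0,0,7.5]}], claw=0.7)

```text
t: 30.18
tool_pos: [0.4506, -0.0405, 0.0442]
tool_rot: [[-0.984, 0.181, -0.001], [0.181, 0.984, 0.0], [0.001, 0.0, -1.0]]
ft_force: [0.5, 0.9, 0.2]
finger_gap: 0.0613
```

```bash
python3 -c "
from h import *
go([.4452,-.0458,.018],79.6)
snap('scene','s13',(270,150,400,300),5)"
```

```text
dp [ 4.3 -6.2 26.2]
rot [ 0.  -0.1 -0. ] j6 -1.74
rot [-1.0e-01 -0.0e+00  1.8e+02] j6 -1.74
```

View pics/s13.png

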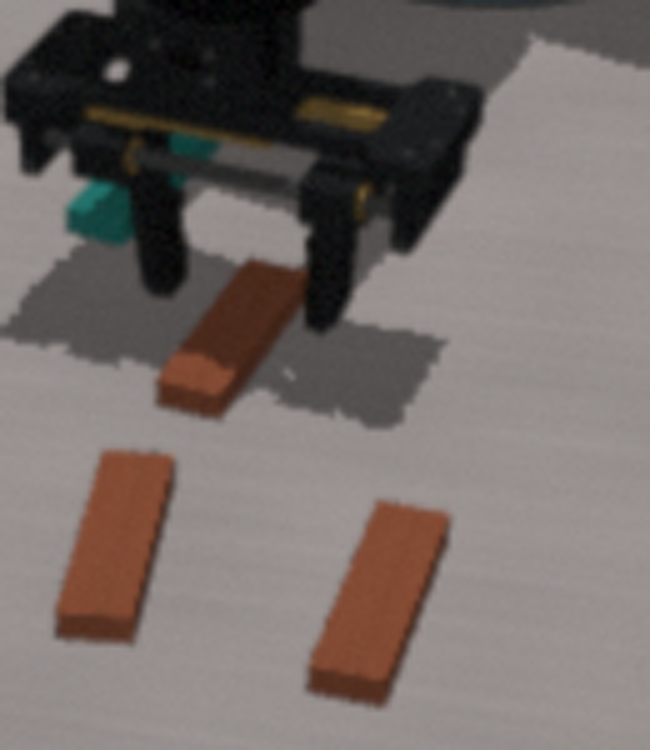

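move_arm(deltas=[{"dp":[4,-6,0],"angular":[0,0,0]},{"dp":[4,-6,12],"angular":[0,0,0]},{"dp":[4,-6,22],"angular":[0,0,0]},{"dp":[4,-6,26],"angular":[0,0,0]},{"dp":[4,-6,26],"angular":[0,0,0]}])

```text
t: 30.85
tool_pos: [0.4453, -0.0453, 0.0174]
tool_rot: [[-0.984, 0.18, -0.001], [0.18, 0.984, 0.0], [0.001, 0.0, -1.0]]
ft_force: [-0.5, -0.1, 0.5]
finger_gap: 0.062
```

move_arm(deltas=[{"dp":[0,0,0],"angular":[0,0,0]},{"dp":[0,0,0],"angular":[0,0,0]},{"dp":[0,0,0],"angular":[0,0,0]},{"dp":[0,0,0],"angular":[0,0,0]}], claw=0, force=40)

```text
t: 31.35
tool_pos: [0.4459, -0.0457, 0.0182]
tool_rot: [[-0.984, 0.18, 0.0], [0.18, 0.984, -0.0], [-0.0, -0.0, -1.0]]
ft_force: [-0.6, -1.0, 1.8]
finger_gap: 0.0292
```

```bash
cat >> h.py <<'E'
def over(k,dx=-.006,dy=-.007,z=.09):
    s=manip.sense();print(s['ft_force'].round(1),s['finger_gap'],s['tool_pos'])
    a=np.radians(-2.86);R=np.array([[np.cos(a),-np.sin(a)],[np.sin(a),np.cos(a)]])
    n=np.array([.56432128,.29175614])+R@[0,.064*(1.5-k)]
    p=n+R@[dx,dy]; print('tgt',p); go([p[0],p[1],z],87.1)
E
python3 -c "
from h import *
over(1)"
```

```text
[-0.6 -1.   1.8] 0.029246279856056105 [ 0.44592546 -0.04571196  0.01819333]
tgt [0.55957615 0.31702437]
dp [-46.5 377.3 -71.9]
rot [-0.   0.  -7.5] j6 -1.76
rot [  0.    0.  172.5] j6 -1.76
```

move_arm(deltas=[{"dp":[0,0,-25],"angular":[0,0,0]},{"dp":[0,30,-60],"angular":[0,0,-1]},{"dp":[-10,90,-72],"angular":[0,0,-3]},{"dp":[-18,150,-72],"angular":[0,0,-5]},{"dp":[-26,210,-72],"angular":[0,0,-7.5]},{"dp":[-34,270,-72],"angular":[0,0,-7.5]},{"dp":[-42,330,-72],"angular":[0,0,-7.5]},{"dp":[-46.5,377,-72],"angular":[0,0,-7.5]}])

```text
t: 32.35
tool_pos: [0.5589, 0.3191, 0.0889]
tool_rot: [[-0.999, 0.049, -0.002], [0.049, 0.999, -0.0], [0.002, -0.0, -1.0]]
ft_force: [0.2, -0.4, -4.0]
finger_gap: 0.0292
```

move_arm(deltas=[{"dp":[0,0,0],"angular":[0,0,0]},{"dp":[0,0,25],"angular":[0,0,0]},{"dp":[0,0,42],"angular":[0,0,0]},{"dp":[0,0,50],"angular":[0,0,0]},{"dp":[0,0,50],"angular":[0,0,0]}])

```text
t: 32.98
tool_pos: [0.559, 0.3162, 0.0392]
tool_rot: [[-0.999, 0.051, -0.002], [0.051, 0.999, -0.001], [0.002, -0.001, -1.0]]
ft_force: [-0.1, -0.3, -4.1]
finger_gap: 0.0295
```

```bash
python3 -c "
from h import *
over(1,z=.0295)
snap('top','t14'); im=cv2.imread('pics/t14_raw.png')
cv2.imwrite('pics/t14a.png',cv2.resize(im[205:305,105:255],None,fx=5,fy=5,interpolation=cv2.INTER_CUBIC))
"
```

```text
[-0.1 -0.3 -4.1] 0.029483422283249423 [0.55896846 0.31617885 0.03923337]
tgt [0.55957615 0.31702437]
dp [-0.6  0.9  9.7]
rot [-0.  -0.1 -0. ] j6 -1.19
rot [-1.0e-01  1.0e-01  1.8e+02] j6 -1.19
```

View pics/t14a.png

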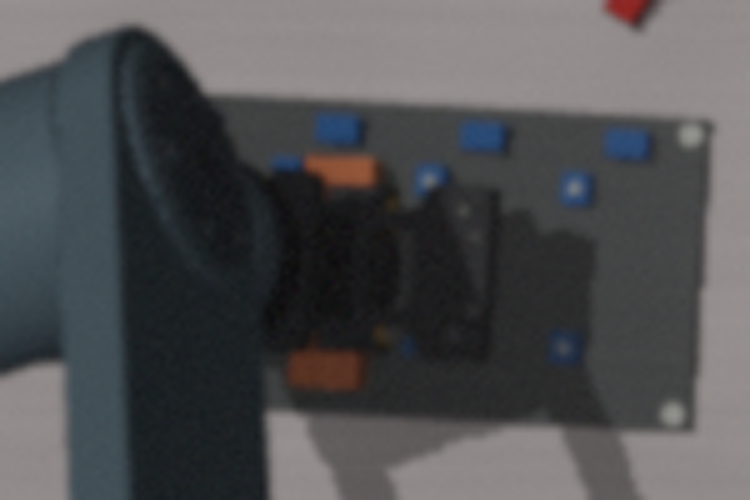

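move_arm(deltas=[{"dp":[0,0,5],"angular":[0,0,0]},{"dp":[0,0,9],"angular":[0,0,0]},{"dp":[0,0,9.5],"angular":[0,0,0]},{"dp":[0,2,9.5],"angular":[0,0,0]},{"dp":[0,4,9.5],"angular":[0,0,0]},{"dp":[0,6,9.5],"angular":[0,0,0]},{"dp":[0,7,9.5],"angular":[0,0,0]},{"dp":[0,7,9.5],"angular":[0,0,0]}])

```text
t: 34.02
tool_pos: [0.5598, 0.3234, 0.0306]
tool_rot: [[-0.999, 0.05, -0.0], [0.05, 0.999, -0.001], [0.0, -0.001, -1.0]]
ft_force: [-0.2, -4.0, -2.7]
finger_gap: 0.0295
```

move_arm(deltas=[{"dp":[-2,0,0.7],"angular":[0,0,0]},{"dp":[-4,0,0.7],"angular":[0,0,0]},{"dp":[-5,0,0.7],"angular":[0,0,0]},{"dp":[-6,0,0.7],"angular":[0,0,0]},{"dp":[-7,0,0.7],"angular":[0,0,0]},{"dp":[-7,0,0.7],"angular":[0,0,0]}])

```text
t: 34.78
tool_pos: [0.5663, 0.3232, 0.0292]
tool_rot: [[-0.999, 0.05, -0.002], [0.05, 0.999, -0.001], [0.001, -0.001, -1.0]]
ft_force: [-2.3, -3.6, -4.6]
finger_gap: 0.0295
```

move_arm(deltas=[{"dp":[-1,0.5,0],"angular":[0,0,0]},{"dp":[-2,0.5,0],"angular":[0,0,0]},{"dp":[-2,0.5,0],"angular":[0,0,0]}])

```text
t: 35.15
tool_pos: [0.5669, 0.3231, 0.029]
tool_rot: [[-0.999, 0.05, -0.005], [0.05, 0.999, -0.002], [0.005, -0.002, -1.0]]
ft_force: [-6.7, -6.2, -1.6]
finger_gap: 0.0294
```

move_arm(deltas=[{"dp":[-0.5,0.5,0.6],"angular":[0,0,0]},{"dp":[-0.5,0.5,0.8],"angular":[0,0,0]},{"dp":[-0.5,0.5,0.8],"angular":[0,0,0]}])

```text
t: 35.52
tool_pos: [0.5669, 0.3232, 0.0286]
tool_rot: [[-0.999, 0.05, -0.006], [0.05, 0.999, -0.003], [0.006, -0.003, -1.0]]
ft_force: [-11.0, -8.3, 4.7]
finger_gap: 0.0295
```

move_arm(deltas=[{"dp":[0,0,0],"angular":[0,0,0]},{"dp":[0,0,0],"angular":[0,0,0]},{"dp":[0,-2,-1],"angular":[0,0,0]},{"dp":[0,-2,-25],"angular":[0,0,0]},{"dp":[0,-2,-70],"angular":[0,0,0]},{"dp":[0,-60,-110],"angular":[0,0,0]},{"dp":[0,-120,-120],"angular":[0,0,0]},{"dp":[0,-180,-120],"angular":[0,0,0]}], claw=0.55)

```text
t: 36.52
tool_pos: [0.5618, 0.1464, 0.1514]
tool_rot: [[-0.999, 0.049, 0.005], [0.049, 0.999, 0.0], [-0.005, 0.001, -1.0]]
ft_force: [0.1, 0.3, -0.2]
finger_gap: 0.0486
```

move_arm(deltas=[{"dp":[40,-50,0],"angular":[0,0,0]},{"dp":[70,-100,0],"angular":[0,0,0]},{"dp":[70,-100,0],"angular":[0,0,0]}])

```text
t: 36.9
tool_pos: [0.4839, 0.0489, 0.1491]
tool_rot: [[-0.999, 0.055, -0.0], [0.055, 0.999, -0.0], [0.0, -0.0, -1.0]]
ft_force: [0.1, -0.1, 0.4]
finger_gap: 0.0485
```

```bash
python3 -c "
from h import *
snap('top','t15'); im=cv2.imread('pics/t15_raw.png')
cv2.imwrite('pics/t15a.png',cv2.resize(im[205:305,105:255],None,fx=5,fy=5,interpolation=cv2.INTER_CUBIC))
rects(masks(im)['bar'],.015,'bar',450)
go([.5905,-.0600,.05],94.65)
"
```

```text
bar [344.5 245.3] 527 mean [589.8 -59.6] ang 4.7 rect [590.  -59.6] [96.4 26.7] 4.7
bar [ 15.6 266.8] 821 mean [540.2 666.2] ang 11.7 rect [541.6 666.5] [156.4  29.9] 11.3
bar [140.4 254.4] 619 mean [568.3 391.5] ang 177.3 rect [569.1 391.6] [ 30.9 100.9] 86.9
bar [169.6 255.9] 624 mean [565.2 327. ] ang 177.1 rect [565.6 327.2] [31.1 99.8] 87.2
bar [299.1 256.1] 499 mean [565.6  40.8] ang 175.7 rect [565.8  40.8] [28.  87.5] 85.3
dp [-110.6 -104.4   99.8]
rot [ 0.   0.1 -7.7] j6 -1.66
rot [  0.2  -0.  172.3] j6 -1.66
```

View pics/t15a.png

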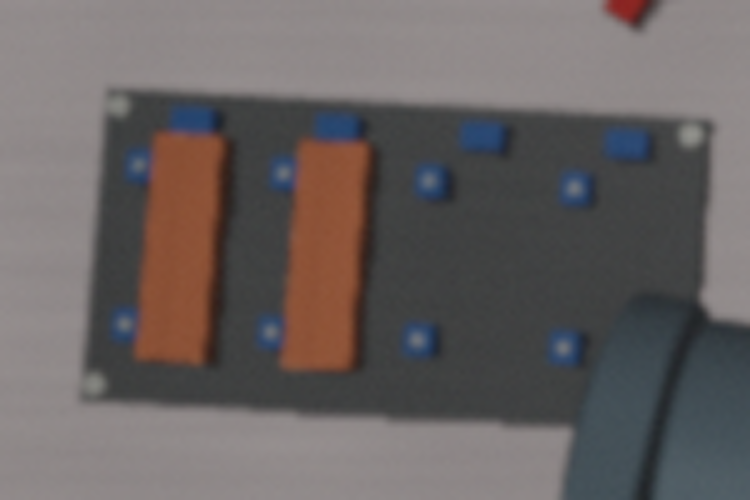

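View pics/t15.png

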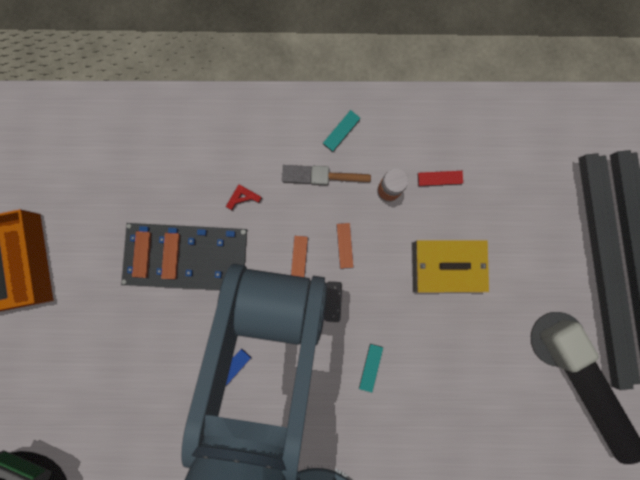

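Bar at (297,240) has been knocked to about (299,258); take (345,246) next, then re-measure that one.

move_arm(deltas=[{"dp":[-40,-40,0],"angular":[0,0,-4]},{"dp":[-80,-78,10],"angular":[0,0,-7.7]},{"dp":[-110.6,-104,35],"angular":[0,0,-7.7]},{"dp":[-110.6,-104,70],"angular":[0,0,-7.7]},{"dp":[-110.6,-104,95],"angular":[0,0,-7.7]},{"dp":[-110.6,-104,95],"angular":[0,0,-7.7]}], claw=0.7)

```text
t: 37.7
tool_pos: [0.5902, -0.0567, 0.0518]
tool_rot: [[-0.996, -0.085, -0.003], [-0.085, 0.996, 0.001], [0.003, 0.002, -1.0]]
ft_force: [-0.0, 0.3, 0.5]
finger_gap: 0.0618
```

```bash
python3 -c "
from h import *
go([.5905,-.0600,.018],94.65)
snap('scene','s16',(260,150,400,300),5)"
```

```text
dp [-0.1 -3.4 33.8]
rot [ 0.1 -0.2  0.2] j6 -1.95
rot [   0.3    0.2 -179.8] j6 -1.95
```

View pics/s16.png

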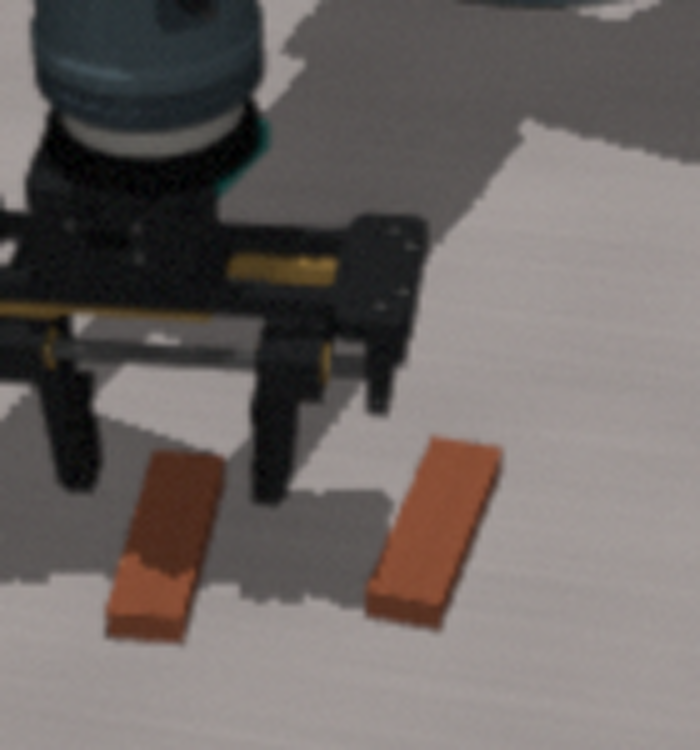

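move_arm(deltas=[{"dp":[0,-3,3],"angular":[0,0,0]},{"dp":[0,-3,18],"angular":[0,0,0]},{"dp":[0,-3,29],"angular":[0,0,0]},{"dp":[0,-3,33],"angular":[0,0,0]},{"dp":[0,-3,33],"angular":[0,0,0]}])

```text
t: 38.38
tool_pos: [0.5906, -0.0611, 0.0204]
tool_rot: [[-0.996, -0.084, -0.001], [-0.084, 0.996, 0.0], [0.001, 0.0, -1.0]]
ft_force: [-1.0, -0.2, 0.2]
finger_gap: 0.0618
```

move_arm(deltas=[{"dp":[0,0,0],"angular":[0,0,0]},{"dp":[0,0,0],"angular":[0,0,0]},{"dp":[0,0,0],"angular":[0,0,0]},{"dp":[0,0,0],"angular":[0,0,0]}], claw=0, force=40)

```text
t: 38.88
tool_pos: [0.5911, -0.0612, 0.0212]
tool_rot: [[-0.996, -0.084, 0.0], [-0.084, 0.996, -0.0], [-0.0, -0.0, -1.0]]
ft_force: [0.0, -0.5, 0.9]
finger_gap: 0.029
```

```bash
python3 -c "
from h import *
over(2)"
```

```text
[ 0.  -0.5  0.9] 0.029032924809303494 [ 0.59112229 -0.06121207  0.02120567]
tgt [0.55638282 0.25310409]
dp [  8.2 316.1 -68.9]
rot [-0.   0.   7.7] j6 -1.96
rot [  -0.    -0.  -172.3] j6 -1.96
```

move_arm(deltas=[{"dp":[0,0,-25],"angular":[0,0,0]},{"dp":[1,25,-60],"angular":[0,0,1]},{"dp":[3,80,-69],"angular":[0,0,3]},{"dp":[5,140,-69],"angular":[0,0,5]},{"dp":[7,200,-69],"angular":[0,0,7.7]},{"dp":[8,260,-69],"angular":[0,0,7.7]},{"dp":[8,305,-69],"angular":[0,0,7.7]},{"dp":[8,316,-69],"angular":[0,0,7.7]}])

```text
t: 39.88
tool_pos: [0.5548, 0.2558, 0.0891]
tool_rot: [[-0.999, 0.047, -0.002], [0.047, 0.999, 0.0], [0.002, -0.0, -1.0]]
ft_force: [-0.3, -0.8, -4.0]
finger_gap: 0.0295
```

move_arm(deltas=[{"dp":[0,0,0],"angular":[0,0,0]},{"dp":[0,0,25],"angular":[0,0,0]},{"dp":[0,0,42],"angular":[0,0,0]},{"dp":[0,0,48],"angular":[0,0,0]},{"dp":[0,0,48],"angular":[0,0,0]}])

```text
t: 40.5
tool_pos: [0.5564, 0.2524, 0.0415]
tool_rot: [[-0.999, 0.051, -0.001], [0.051, 0.999, -0.0], [0.001, -0.0, -1.0]]
ft_force: [-0.0, 0.4, -3.4]
finger_gap: 0.0294
```

```bash
python3 -c "
from h import *
over(2,z=.0325)
snap('top','t17'); im=cv2.imread('pics/t17_raw.png')
cv2.imwrite('pics/t17a.png',cv2.resize(im[205:305,105:255],None,fx=5,fy=5,interpolation=cv2.INTER_CUBIC))
"
```

```text
[-0.   0.4 -3.4] 0.029361339642105296 [0.5563718  0.25238562 0.04152816]
tgt [0.55638282 0.25310409]
dp [0.  0.7 9. ]
rot [-0.  -0.1 -0. ] j6 -1.29
rot [-1.0e-01  0.0e+00  1.8e+02] j6 -1.29
```

View pics/t17a.png

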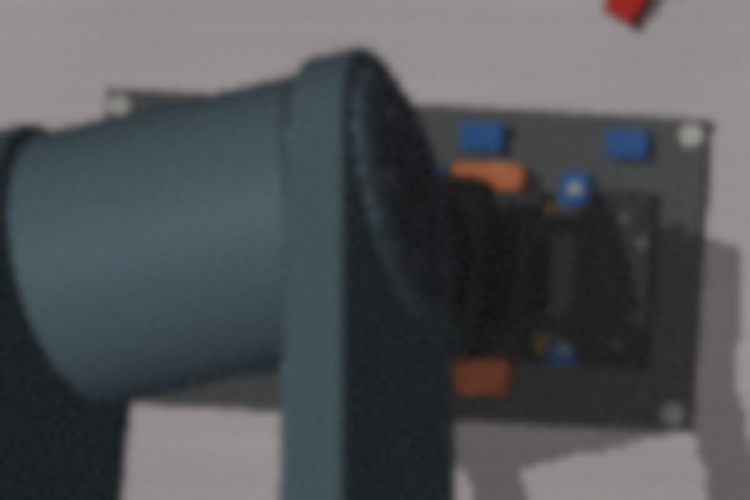

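move_arm(deltas=[{"dp":[0,0,5],"angular":[0,0,0]},{"dp":[0,0,8.5],"angular":[0,0,0]},{"dp":[0,0,9.5],"angular":[0,0,0]},{"dp":[0,2,9.5],"angular":[0,0,0]},{"dp":[0,4,9.5],"angular":[0,0,0]},{"dp":[0,6,9.5],"angular":[0,0,0]},{"dp":[0,7,9.5],"angular":[0,0,0]},{"dp":[0,7,9.5],"angular":[0,0,0]}])

```text
t: 41.55
tool_pos: [0.5569, 0.2596, 0.0326]
tool_rot: [[-0.999, 0.05, -0.0], [0.05, 0.999, -0.001], [-0.0, -0.001, -1.0]]
ft_force: [-0.2, -4.7, -2.7]
finger_gap: 0.0292
```

move_arm(deltas=[{"dp":[-1,1,0],"angular":[0,0,0]},{"dp":[-3,1,0],"angular":[0,0,0]},{"dp":[-4,1,0],"angular":[0,0,0]},{"dp":[-5,1,0],"angular":[0,0,0]},{"dp":[-6,1,0],"angular":[0,0,0]},{"dp":[-6,1,0],"angular":[0,0,0]}])

```text
t: 42.3
tool_pos: [0.5604, 0.2594, 0.0313]
tool_rot: [[-0.999, 0.05, -0.006], [0.05, 0.999, -0.003], [0.006, -0.003, -1.0]]
ft_force: [-6.6, -7.7, -2.4]
finger_gap: 0.0295
```

move_arm(deltas=[{"dp":[0,-1.5,-1],"angular":[0,0,0]},{"dp":[0,-1.5,-1],"angular":[0,0,0]},{"dp":[-1,-1.5,-1],"angular":[0,0,0]},{"dp":[-1,-1.5,-1],"angular":[0,0,0]}])

```text
t: 42.8
tool_pos: [0.5634, 0.2592, 0.0333]
tool_rot: [[-0.999, 0.05, -0.001], [0.05, 0.999, -0.0], [0.001, -0.0, -1.0]]
ft_force: [-3.0, -2.1, -2.6]
finger_gap: 0.029
```

move_arm(deltas=[{"dp":[-1,0,0],"angular":[0,0,0]},{"dp":[-2,0,0],"angular":[0,0,0]},{"dp":[-2,0,0],"angular":[0,0,0]}])

```text
t: 43.18
tool_pos: [0.5634, 0.2592, 0.0329]
tool_rot: [[-0.999, 0.05, -0.005], [0.05, 0.999, -0.001], [0.005, -0.001, -1.0]]
ft_force: [-8.6, -2.5, 0.2]
finger_gap: 0.0292
```

X contact holds. Add y pressure, lower, release.

move_arm(deltas=[{"dp":[0,1,1],"angular":[0,0,0]},{"dp":[0,1.5,1.5],"angular":[0,0,0]},{"dp":[0,1.5,1.5],"angular":[0,0,0]}])

```text
t: 43.55
tool_pos: [0.5634, 0.2593, 0.0322]
tool_rot: [[-0.999, 0.05, -0.006], [0.05, 0.999, -0.003], [0.006, -0.003, -1.0]]
ft_force: [-13.5, -9.4, 8.1]
finger_gap: 0.0299
```

move_arm(deltas=[{"dp":[0,0,0],"angular":[0,0,0]},{"dp":[0,0,0],"angular":[0,0,0]},{"dp":[0,-2,-1],"angular":[0,0,0]},{"dp":[0,-2,-25],"angular":[0,0,0]},{"dp":[0,-2,-70],"angular":[0,0,0]},{"dp":[0,-60,-110],"angular":[0,0,0]},{"dp":[30,-110,-120],"angular":[0,0,0]},{"dp":[80,-110,-120],"angular":[0,0,0]}], claw=0.55)

```text
t: 44.55
tool_pos: [0.4823, 0.1521, 0.1541]
tool_rot: [[-0.998, 0.055, 0.005], [0.055, 0.999, -0.0], [-0.005, 0.0, -1.0]]
ft_force: [0.4, 1.2, 0.6]
finger_gap: 0.0486
```

move_arm(deltas=[{"dp":[50,0,0],"angular":[0,0,0]},{"dp":[100,0,0],"angular":[0,0,0]},{"dp":[100,0,0],"angular":[0,0,0]}])

```text
t: 44.92
tool_pos: [0.3776, 0.1601, 0.1516]
tool_rot: [[-0.999, 0.049, -0.001], [0.049, 0.999, 0.0], [0.001, 0.0, -1.0]]
ft_force: [0.7, 0.6, 0.5]
finger_gap: 0.0489
```

```bash
python3 -c "
from h import *
snap('top','t18'); im=cv2.imread('pics/t18_raw.png')
cv2.imwrite('pics/t18a.png',cv2.resize(im[205:305,105:255],None,fx=5,fy=5,interpolation=cv2.INTER_CUBIC))
rects(masks(im)['bar'],.015,'bar',450);rects(masks(im)['bar'],.025,'barN',450)
go([.555,.043,.06],85.3)
"
```

```text
bar [ 15.7 266.7] 836 mean [540.3 666.2] ang 11.9 rect [542.  666.5] [155.6  30.3] 11.4
bar [140.4 254.4] 617 mean [568.2 391.6] ang 177.1 rect [568.7 391.8] [ 30.8 100. ] 87.2
bar [169.6 255.8] 620 mean [565.3 326.9] ang 177.1 rect [565.6 327.2] [30.8 99.8] 87.3
bar [198.8 257.3] 627 mean [562.2 262.3] ang 177.4 rect [562.3 262.6] [ 31.1 100.2] 87.3
bar [298.9 258.1] 549 mean [561.3  41.2] ang 175.5 rect [561.4  41.2] [27.8 96.4] 85.3
barN [ 15.7 266.7] 836 mean [540.  659.5] ang 11.9 rect [541.7 659.8] [154.  30.] 11.4
barN [140.4 254.4] 617 mean [567.7 387.6] ang 177.1 rect [568.2 387.8] [30.5 99. ] 87.2
barN [169.6 255.8] 620 mean [564.8 323.6] ang 177.1 rect [565.1 323.8] [30.5 98.8] 87.3
barN [198.8 257.3] 627 mean [561.8 259.5] ang 177.4 rect [561.8 259.9] [30.8 99.2] 87.3
barN [298.9 258.1] 549 mean [560.9  40.7] ang 175.5 rect [561.   40.7] [27.6 95.5] 85.3
dp [-180.3 -108.3   92.8]
rot [0.  0.1 1.9] j6 -1.41
rot [  -0.2    0.  -178.1] j6 -1.41
```

View pics/t18a.png

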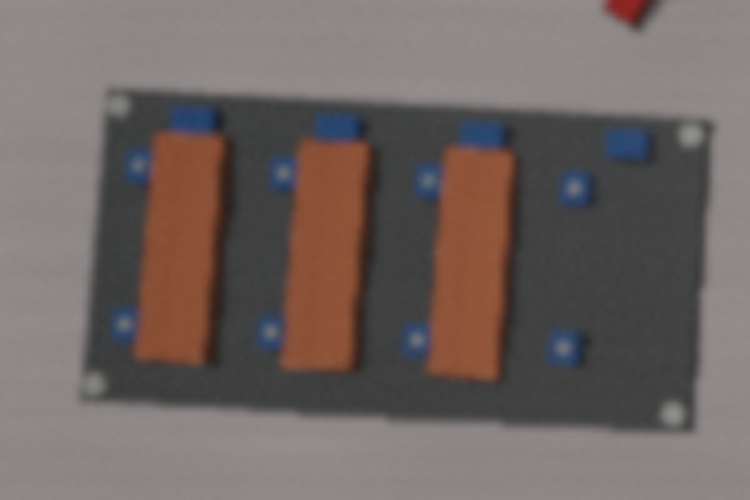

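View pics/t18.png

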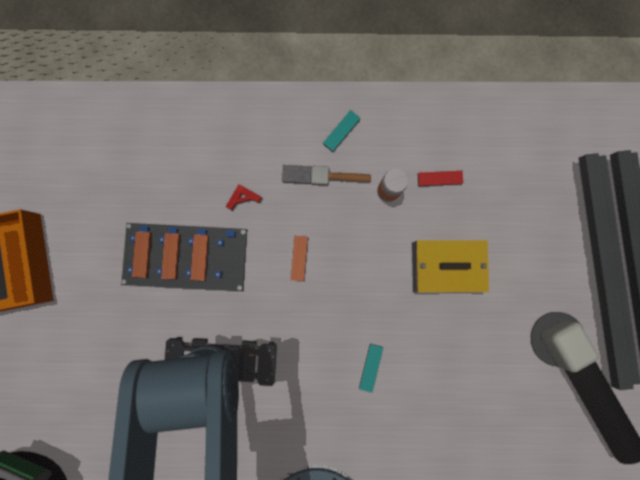

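move_arm(deltas=[{"dp":[-50,-30,0],"angular":[0,0,1]},{"dp":[-100,-60,10],"angular":[0,0,1.9]},{"dp":[-150,-90,30],"angular":[0,0,1.9]},{"dp":[-187,-110,60],"angular":[0,0,1.9]},{"dp":[-187,-110,95],"angular":[0,0,1.9]},{"dp":[-187,-110,100],"angular":[0,0,1.9]},{"dp":[-187,-110,100],"angular":[0,0,1.9]}], claw=0.7)

```text
t: 45.85
tool_pos: [0.5624, 0.0406, 0.0522]
tool_rot: [[-0.997, 0.083, 0.0], [0.083, 0.997, 0.0], [-0.0, 0.0, -1.0]]
ft_force: [-0.7, 0.3, 0.2]
finger_gap: 0.0619
```

```bash
python3 -c "
from h import *
go([.5617,.0410,.018],85.35)"
```

```text
dp [ 0.7  0.4 34.2]
rot [ 0.   0.  -0.1] j6 -1.63
rot [  0.   -0.  179.9] j6 -1.63
```

move_arm(deltas=[{"dp":[0,0,10],"angular":[0,0,0]},{"dp":[0,0,24],"angular":[0,0,0]},{"dp":[0,0,32],"angular":[0,0,0]},{"dp":[0,0,34],"angular":[0,0,0]},{"dp":[0,0,34],"angular":[0,0,0]}])

```text
t: 46.48
tool_pos: [0.5617, 0.0405, 0.0178]
tool_rot: [[-0.997, 0.083, -0.0], [0.083, 0.997, 0.0], [0.0, 0.0, -1.0]]
ft_force: [-0.7, -0.5, 0.2]
finger_gap: 0.0617
```

move_arm(deltas=[{"dp":[0,0,0],"angular":[0,0,0]},{"dp":[0,0,0],"angular":[0,0,0]},{"dp":[0,0,0],"angular":[0,0,0]},{"dp":[0,0,0],"angular":[0,0,0]}], claw=0, force=40)

```text
t: 46.98
tool_pos: [0.5619, 0.0406, 0.0181]
tool_rot: [[-0.997, 0.083, 0.0], [0.083, 0.997, -0.0], [-0.0, 0.0, -1.0]]
ft_force: [0.3, -0.4, 1.2]
finger_gap: 0.0296
```

```bash
python3 -c "
from h import *
over(3)"
```

```text
[ 0.3 -0.4  1.2] 0.029574298865625 [0.56189551 0.04055182 0.01814227]
tgt [0.5531895  0.18918381]
dp [ 21.1 147.4 -71.9]
rot [ 0.   0.  -1.9] j6 -1.63
rot [  0.   -0.  178.1] j6 -1.63
```

move_arm(deltas=[{"dp":[0,0,-25],"angular":[0,0,0]},{"dp":[0,10,-60],"angular":[0,0,-1]},{"dp":[8,50,-72],"angular":[0,0,-1.9]},{"dp":[15,100,-72],"angular":[0,0,-1.9]},{"dp":[21,140,-72],"angular":[0,0,-1.9]},{"dp":[21,147,-65],"angular":[0,0,-1.9]},{"dp":[21,147,-40],"angular":[0,0,-1.9]},{"dp":[21,147,-25],"angular":[0,0,-1.9]}])

```text
t: 47.98
tool_pos: [0.5519, 0.188, 0.041]
tool_rot: [[-0.999, 0.05, -0.003], [0.051, 0.999, -0.001], [0.003, -0.001, -1.0]]
ft_force: [-0.5, -0.5, -2.8]
finger_gap: 0.0294
```

move_arm(deltas=[{"dp":[0,0,3],"angular":[0,0,0]},{"dp":[0,0,3],"angular":[0,0,0]}])

```text
t: 48.22
tool_pos: [0.5533, 0.1883, 0.0399]
tool_rot: [[-0.999, 0.051, -0.0], [0.051, 0.999, -0.0], [0.0, -0.0, -1.0]]
ft_force: [-0.1, -0.7, -3.3]
finger_gap: 0.0296
```

```bash
python3 -c "
from h import *
over(3,z=.0295)
snap('top','t19'); im=cv2.imread('pics/t19_raw.png')
cv2.imwrite('pics/t19a.png',cv2.resize(im[205:305,105:255],None,fx=5,fy=5,interpolation=cv2.INTER_CUBIC))
"
```

```text
[-0.1 -0.7 -3.3] 0.02957309334284184 [0.55329112 0.18829192 0.03993639]
tgt [0.5531895  0.18918381]
dp [ 0.1  0.9 10.4]
rot [-0. -0. -0.] j6 -1.39
rot [ -0.   0. 180.] j6 -1.39
```

View pics/t19a.png

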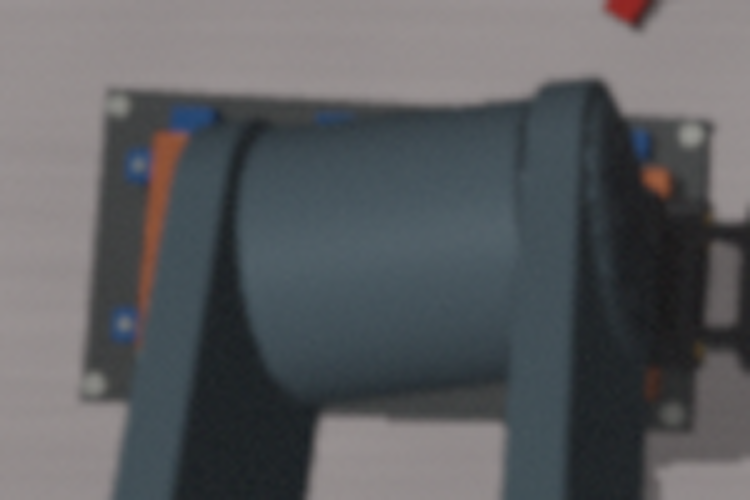

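move_arm(deltas=[{"dp":[0,0,5],"angular":[0,0,0]},{"dp":[0,0,9.5],"angular":[0,0,0]},{"dp":[0,0,10.5],"angular":[0,0,0]},{"dp":[0,2,10.5],"angular":[0,0,0]},{"dp":[0,4,10.5],"angular":[0,0,0]},{"dp":[0,6,10.5],"angular":[0,0,0]},{"dp":[0,7.5,10.5],"angular":[0,0,0]},{"dp":[0,7.5,10.5],"angular":[0,0,0]}])

```text
t: 49.28
tool_pos: [0.5535, 0.1956, 0.0296]
tool_rot: [[-0.999, 0.05, -0.0], [0.05, 0.999, -0.001], [0.0, -0.001, -1.0]]
ft_force: [-1.0, -4.6, -1.5]
finger_gap: 0.0294
```

move_arm(deltas=[{"dp":[-1,0,0],"angular":[0,0,0]},{"dp":[-3,0,0],"angular":[0,0,0]},{"dp":[-4,0,0],"angular":[0,0,0]},{"dp":[-5,0,0],"angular":[0,0,0]},{"dp":[-6,0,0],"angular":[0,0,0]},{"dp":[-6,0,0],"angular":[0,0,0]}])

```text
t: 50.02
tool_pos: [0.5584, 0.1954, 0.0288]
tool_rot: [[-0.999, 0.05, -0.003], [0.05, 0.999, -0.001], [0.003, -0.001, -1.0]]
ft_force: [-2.5, -4.3, -4.6]
finger_gap: 0.0297
```

move_arm(deltas=[{"dp":[-1,-0.5,-1],"angular":[0,0,0]},{"dp":[-2,-0.5,-1],"angular":[0,0,0]},{"dp":[-2,-0.5,-1],"angular":[0,0,0]}])

```text
t: 50.4
tool_pos: [0.5597, 0.1953, 0.0298]
tool_rot: [[-0.999, 0.05, -0.004], [0.05, 0.999, -0.0], [0.004, -0.001, -1.0]]
ft_force: [-6.0, -2.7, -0.8]
finger_gap: 0.0298
```

move_arm(deltas=[{"dp":[-1,0,0],"angular":[0,0,0]},{"dp":[-2,0,0],"angular":[0,0,0]},{"dp":[-2,0,0],"angular":[0,0,0]}])

```text
t: 50.78
tool_pos: [0.5598, 0.1953, 0.0294]
tool_rot: [[-0.999, 0.05, -0.008], [0.05, 0.999, -0.001], [0.008, -0.001, -1.0]]
ft_force: [-11.9, -3.8, 2.0]
finger_gap: 0.0295
```

Stopped on the end dog. Add y, lower, release, go clear.

move_arm(deltas=[{"dp":[0.5,1,0.7],"angular":[0,0,0]},{"dp":[0.5,1.2,1],"angular":[0,0,0]},{"dp":[0.5,1.2,1],"angular":[0,0,0]}])

```text
t: 51.15
tool_pos: [0.5598, 0.1954, 0.0291]
tool_rot: [[-0.999, 0.05, -0.008], [0.05, 0.999, -0.003], [0.008, -0.003, -1.0]]
ft_force: [-14.3, -9.5, 7.4]
finger_gap: 0.0291
```

move_arm(deltas=[{"dp":[0,0,0],"angular":[0,0,0]},{"dp":[0,0,0],"angular":[0,0,0]},{"dp":[0,-2,-1],"angular":[0,0,0]},{"dp":[0,-2,-25],"angular":[0,0,0]},{"dp":[0,-2,-70],"angular":[0,0,0]},{"dp":[0,-30,-120],"angular":[0,0,0]},{"dp":[50,-40,-130],"angular":[0,0,0]},{"dp":[110,-40,-130],"angular":[0,0,0]}], claw=0.55)

```text
t: 52.15
tool_pos: [0.452, 0.1615, 0.1614]
tool_rot: [[-0.999, 0.052, 0.005], [0.052, 0.999, 0.001], [-0.005, 0.001, -1.0]]
ft_force: [-0.8, -0.6, 0.2]
finger_gap: 0.0481
```

move_arm(deltas=[{"dp":[50,0,0],"angular":[0,0,0]},{"dp":[90,-30,0],"angular":[0,0,0]},{"dp":[90,-30,0],"angular":[0,0,0]}])

```text
t: 52.52
tool_pos: [0.3573, 0.1362, 0.1592]
tool_rot: [[-0.999, 0.051, -0.0], [0.051, 0.999, -0.0], [0.0, -0.0, -1.0]]
ft_force: [0.5, 0.3, -0.1]
finger_gap: 0.0486
```

```bash
python3 -c "
from h import *
snap('top','t20'); im=cv2.imread('pics/t20_raw.png')
cv2.imwrite('pics/t20a.png',cv2.resize(im[205:305,105:255],None,fx=5,fy=5,interpolation=cv2.INTER_CUBIC))
rects(masks(im)['bar'],.025,'barN',450);rects(masks(im)['cover'],.058,'c')
snap('scene','s20')
im=cv2.imread('pics/s20_raw.png');cv2.imwrite('pics/s20a.png',cv2.resize(im[235:310,395:570],None,fx=4.5,fy=4.5,interpolation=cv2.INTER_CUBIC))
s=manip.sense();print(s['tool_pos'],s['t'])
"
```

```text
barN [ 15.5 266.2] 851 mean [541.2 659.9] ang 12.1 rect [541.9 659.9] [156.3  29.2] 12.1
barN [140.4 254.4] 616 mean [567.8 387.6] ang 177.1 rect [568.2 387.7] [30.4 99. ] 87.2
barN [169.6 255.8] 616 mean [564.9 323.6] ang 177.2 rect [565.1 323.8] [30.6 98.8] 86.9
barN [198.8 257.4] 624 mean [561.6 259.6] ang 177.5 rect [561.8 259.9] [30.8 99.2] 87.3
barN [227.9 258.7] 625 mean [558.9 195.8] ang 177.0 rect [559.5 196. ] [30.7 99.9] 87.1
c [451.8 266. ] 3326 mean [ 543.8 -283.9] ang 90.2 rect [ 543.9 -284.4] [105.4 148.3] 0.2
[0.36082899 0.13670074 0.16042195] 52.625
```

View pics/t20a.png

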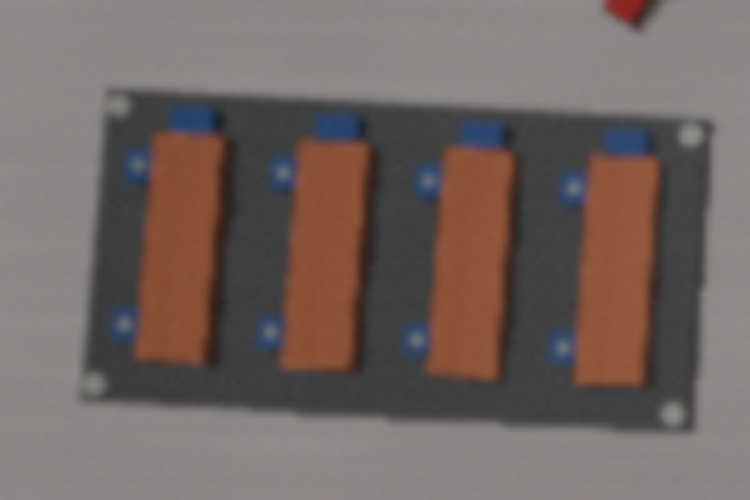

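View pics/s20a.png

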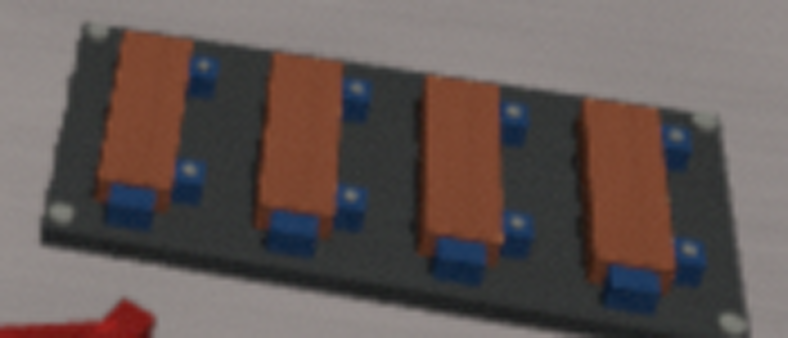

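View pics/s20.png

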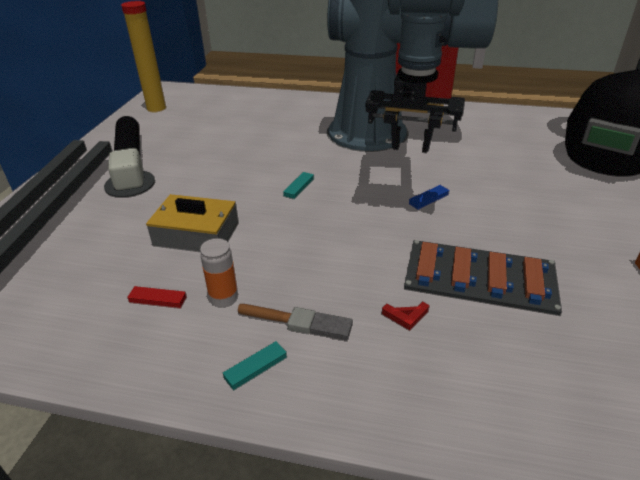

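```bash
python3 -c "
from h import *
im=cv2.imread('pics/t20_raw.png')
a=cv2.resize(im[222:292,125:185],None,fx=8,fy=8,interpolation=cv2.INTER_LANCZOS4)
b=cv2.resize(im[222:292,183:243],None,fx=8,fy=8,interpolation=cv2.INTER_LANCZOS4)
c=np.hstack([a,b]);c=cv2.convertScaleAbs(c,alpha=1.7);cv2.imwrite('pics/z.png',cv2.resize(c,(800,int(c.shape[0]*800/c.shape[1]))))
"
```

```text
(no output)
```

View pics/z.png

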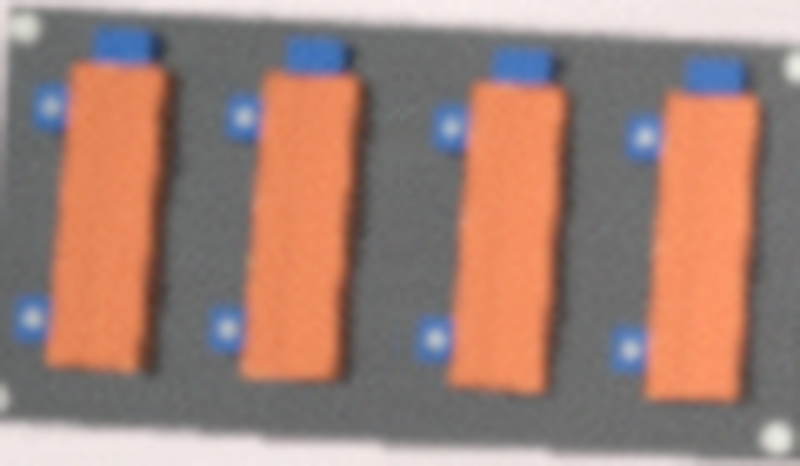

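All four bars touch both side dogs and the end dog with no dark gap; the cover is seated and the gripper is open and clear.

```bash
python3 -c "
from h import *
print(manip.hand_in())"
```

```text
the job is handed in; nothing more can be done
None
```

I finished the job and handed it in at about 53 s of the 210 s allowed.

- **Counter:** I lifted the cover off and laid it on the bench. I turned the knob about 75° counter-clockwise until the torque rose at the stop. The picture showed the red pointer against the stop pin, pointing along -x. The cover went back on its pins. Both pins show through the holes, and it sits within about 1 mm of its starting position.
- **Bars:** All four copper bars lie flat in the nests, one each. I pushed each one against the side dogs and the end dog until the contact force held. One bar was knocked about 4 cm along -x partway through, so I measured it again before picking it up. In the last enlarged picture no gap shows at any dog.
- **Left alone:** The brush, magnetic square, spray can and look-alike bars were not touched. The gripper is open and clear of everything.

**Checks that disagreed:** The camera put the bar centres about 0.4 to 1.3 mm from the computed nest points. The offset is much the same in all four nests, so I put it down to calibration and visible side faces, not to a gap at the dogs. In the first and third nests friction held the bar short of the end dog on the first push, so I eased the pressure and pushed again until it made contact.

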